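Sort the bag clips into their rows and lock them down

ROBOT

A 6-joint arm with a two-finger parallel gripper is mounted at the origin on the work surface. World frame = base frame: x ahead of the robot, y to its left, z up, the work surface at z = 0. Lengths are in m, angles in rad, forces in N, time in s.
With the tool pointing down it reaches from about 0.375 to 0.825 m from the base axis. Payload 5.5 kg.
Tool frame: the origin (TCP) lies at the very end of the fingers, on their centre line; the grasp point (between the pads) lies 19 mm behind it; x points along the fingers, z is the direction in which the jaws open and shut, and the axes are right-handed (so a half turn about x gives the same grasp; the last joint's range is limited). The gripper opens to 85 mm and grips with 20 to 120 N. Pads are 22 mm wide; open, the fingers measure 114 mm over their backs; the gripper's body (76 mm by 85 mm) begins 54 mm behind the grasp point. The pads swing forward as they close: fully open they stand 13 mm farther back than shut.
Start: joints at [1.272, 0.314, -0.047, 1.21, 0, 1.571], TCP at [0.177, 0.573, 0.231] pointing down, gripper open.
Joint ranges: [-2.67, 2.67], [-0.69, 1.73], [-1.03, 1.25], [-2.08, 2.16], [-1.42, 1.45], [-3.14, 3.14]. Speed limits (rad/s): [2.39, 2.39, 3.01, 3.14, 3.14, 3.14].

INTERFACE

Orientations are given as a rotation vector (axis times angle).
In Python, from station import env gives the robot as it stands. The module is installed in compiled form; this text tells all that it offers.
- The arm moves only by the shell command python3 -m handwheel 'ROWS' [OPENING]. ROWS is JSON, a list that holds one entry, the list of rows, each a list of 4 numbers: the shift along the tool's x, y, z in cm, then the turn about the tool's x in degrees. A call has 1 to 10 rows; each row shifts and turns the pose as measured when the row begins, along the tool's axes as they then stand; what a row does not reach is not made up. A row lasts 1/12 s, in which the tool goes at most 41.7 mm and 7.16 degrees, less where a joint would pass 70% of its speed; a pose out of reach is approached as far as the arm can. A call with a gripper value outside its range is refused whole. OPENING is the finger opening in cm, from 0 to 8.54, set as the call begins (- or left out, the last holds). The fingers move at their own pace and stop on an object; the grip force is fixed at half the most. Time passes only in rows, so rows that do not move let the fingers close. It gives the time, the measured TCP pose, the force and the opening at its end, in the units of the state.
- env.get_state(): the state, without advancing time (a new reading comes with each control period).
- env.read_camera(name): name is "scene" or "top" or "wrist"; returns the picture (480x640x3 uint8, red, green, blue); there is no depth.
- env.calibration(name): a dict with "intrinsics" (3x3 intrinsics, pixels), "R" (3x3) and "t" (3): a world point X has camera coordinates R X + t; the wrist camera has in their place "tool_from_camera" (4x4, takes a point from camera to tool coordinates, whose origin is the TCP and whose axes are the tool frame's). Camera axes: x right, y down, z forward; pixel columns grow to the right and rows downward; lengths in m; the calibration is good to about 2 mm. The wrist camera is an equidistant fisheye: a pixel r from the principal point sees the ray r / f radians off the axis. A picture is of the moment at which its call begins: read the wrist's pose just before it. calibration takes no time and is no camera call.
- env.finish_job(): hands the job in, once; it reports no verdict.
The state is a dict: "clock": time; "joint_pos": joint angles; "joint_vel": joint speeds; "joint_efforts": joint torques, N m; "tcp_pos": TCP position; "tcp_rot": TCP orientation; "ft_force": force on the tool from outside, world axes, zero at the start; "ft_torque": the same for the moment, N m; "width": opening from 0.0 (shut) to 1.0 (fully open).
Only numpy, scipy, OpenCV 4.12 (cv2) and the standard library are available. Lean on these libraries where they do the work, as an engineer would, in place of code of your own. Each camera call takes 0.05 s, during which the arm holds its last target.

TASK

Sort the three blue bag clips by length: lay each one, jaws down, flat on the bottom of the pocket of the organiser that matches its length. With all three in and the yellow hold-down bar still open, flip the bar fully down over them. Leave the stapler and the glass jars where they stand.

Things in the scene. Friction and masses are not known exactly. Their poses are not given: they have to be found in the camera images.
- clip_short: the short blue bag-sealing clip, 80 mm long, lying loose, jaws down: jaw bar 80 x 20 mm, 14 mm high, with an upright grip rib 12 mm thick and 68 mm long along its middle, 32 mm high in all, about 40 g. Origin at the centre of its underside; x along its length, z up. The three clips look alike but for their length
- clip_medium: the medium blue bag-sealing clip, 115 mm long, lying loose, jaws down: jaw bar 115 x 20 mm, 14 mm high, with an upright grip rib 12 mm thick and 103 mm long along its middle, 32 mm high in all, about 40 g. Origin at the centre of its underside; x along its length, z up. The three clips look alike but for their length
- clip_long: the long blue bag-sealing clip, 150 mm long, lying loose, jaws down: jaw bar 150 x 20 mm, 14 mm high, with an upright grip rib 12 mm thick and 138 mm long along its middle, 32 mm high in all, about 40 g. Origin at the centre of its underside; x along its length, z up. The three clips look alike but for their length
- row_short: the short row: one of three dark grey inserts side by side in the organiser (180 x 58 x 14 mm, their order varies), with one white-floored pocket 88 x 26 mm, 10 mm deep, made for the short clip (80 mm). Origin at the centre of its underside; x along the pocket, z up. Pitch of the rows 60 mm. Fixed
- floor_short (a point): the centre of the short row's pocket floor (4 mm above the insert's underside, 10 mm below its top), axes as the insert
- row_medium: the medium row: one of three dark grey inserts side by side in the organiser (180 x 58 x 14 mm, their order varies), with one white-floored pocket 123 x 26 mm, 10 mm deep, made for the medium clip (115 mm). Origin at the centre of its underside; x along the pocket, z up. Pitch of the rows 60 mm. Fixed
- floor_medium (a point): the centre of the medium row's pocket floor (4 mm above the insert's underside, 10 mm below its top), axes as the insert
- row_long: the long row: one of three dark grey inserts side by side in the organiser (180 x 58 x 14 mm, their order varies), with one white-floored pocket 158 x 26 mm, 10 mm deep, made for the long clip (150 mm). Origin at the centre of its underside; x along the pocket, z up. Pitch of the rows 60 mm. Fixed
- floor_long (a point): the centre of the long row's pocket floor (4 mm above the insert's underside, 10 mm below its top), axes as the insert
- organiser: the open organiser that carries the three rows: white base 230 x 220 mm, 6 mm thick, clear rim 16 mm high, two black hinge posts 52 mm high at its robot-side corners. Origin at the centre of its underside; x along the rows, away from the hinge; z up. Fixed
- hold_bar (a joint): hinge angle (rad) of the yellow hold-down bar, a U of 10 mm round rod, 196 mm wide, 90 mm from hinge line to crossbar, hinged along the organiser's robot-side edge: 0 = down, level across all three rows (3 mm above seated clips); 1.95 = fully open, leaning back towards the robot. Stiff hinge, stays where it is left; it needs about 1 N at the crossbar
- bar_mid (a point): the middle of the yellow crossbar (on the rod's axis); moves with the bar
- bar_hinge (a point): the middle of the bar's hinge line, at (-105, 0, 50) mm in the organiser's frame; its axes are the organiser's. At angle a the crossbar is 90 mm from it, at 90 cos a along x and 90 sin a up
- stapler: silver stapler with black base, 150 x 36 x 55 mm, bystander; origin at the centre of its underside
- jar_a: empty glass jar, 68 mm across, 95 mm high, beyond the clips, bystander; origin at the centre of its underside
- jar_b: empty glass jar, 68 mm across, 95 mm high, on the robot's side, bystander; origin at the centre of its underside
Things that resemble listed ones, but are neither listed nor needed, are in the scene too. Leave any orange look-alike of the clip_medium alone.

How it is judged:
By the outcome, as a careful person would: the job done as asked, in the order asked, and still so for the second after the job is handed in, with the robot touching nothing.
It also fails if it takes over 67 s, if anything falls off the work surface, if the arm or the gripper's body presses on something with over 40 N, if the wrist force passes 120 N, or if a joint passes its speed limit or range.

## Working session

There is one attempt and no reset: what is moved stays moved. The work goes in short steps, Python scripts to look and compute and a shell command to move; the robot and the scene stay as the last step left them, time stands still between calls to the robot, and variables do not carry over. Pictures are saved under pics/ and viewed, and the job is handed in when it is done.

```bash
mkdir -p pics; ls; python3 - <<'E'
from station import env
import cv2
s=env.get_state(); print(s)
for n in ["scene","top","wrist"]:
    im=env.read_camera(n); cv2.imwrite(f"pics/{n}0.png",im[:,:,::-1])
    print(n,env.calibration(n))
E
```

```text
pics
{'clock': 0.0, 'joint_pos': array([ 1.27200655e+00,  3.14211105e-01, -4.80620172e-02,  1.21021701e+00,
       -2.97586888e-06,  1.57077742e+00]), 'joint_vel': array([ 0.00010279, -0.00079127, -0.00017168,  0.000275  , -0.00086126,
       -0.0006671 ]), 'joint_efforts': array([ 8.63538917e-04, -5.39587677e+01,  3.39750552e+01,  1.93321594e-02,
       -8.50046331e-05, -5.82746310e-06]), 'tcp_pos': array([0.1764493 , 0.57286406, 0.230451  ]), 'tcp_rot': array([-0.98738141,  1.33725053,  0.98570646]), 'ft_force': array([-0.30123338,  0.09494246, -0.39539349]), 'ft_torque': array([ 0.01404973, -0.03120572,  0.02481202]), 'width': 1.000764481807807}
scene {'intrinsics': array([[528.74800535,   0.        , 322.60300102],
       [  0.        , 528.74800535, 233.50989584],
       [  0.        ,   0.        ,   1.        ]]), 'R': array([[ 0.81581908,  0.57828957, -0.00451666],
       [ 0.30297808, -0.43405122, -0.84841253],
       [-0.49258858,  0.69078268, -0.52931633]]), 't': array([-0.42545874, -0.11724599,  1.42632809])}
top {'intrinsics': array([[437.57933211,   0.        , 317.8837
[... 152 characters left out ...]
.03330067],
       [-0.99578696, -0.02011707, -0.08946299],
       [ 0.08871942,  0.03523388, -0.99543329]]), 't': array([-0.0469252 ,  0.57498231,  0.8526912 ])}
wrist {'intrinsics': array([[371.64829954,   0.        , 313.90475416],
       [  0.        , 371.64829954, 241.73274921],
       [  0.        ,   0.        ,   1.        ]]), 'tool_from_camera': array([[ 2.12868037e-04, -2.67545936e-01,  9.63545083e-01,
        -1.41456691e-01],
       [ 4.17890188e-04, -9.63544997e-01, -2.67546005e-01,
         6.74516344e-02],
       [ 9.99999890e-01,  4.59608029e-04, -9.33031100e-05,
         2.00948523e-04],
       [ 0.00000000e+00,  0.00000000e+00,  0.00000000e+00,
         1.00000000e+00]])}
```

View pics/scene0.png

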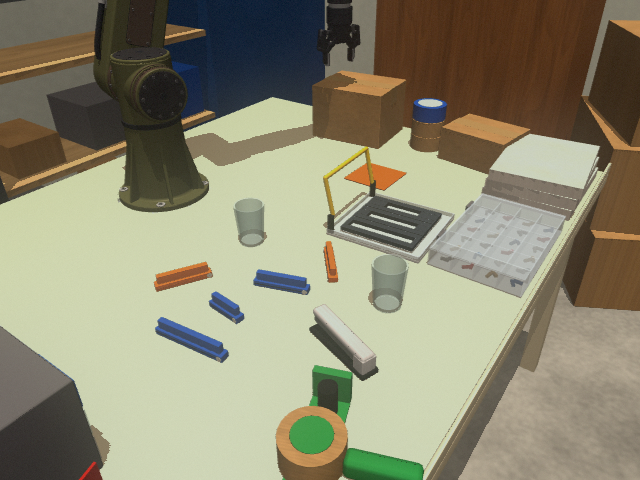

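View pics/top0.png

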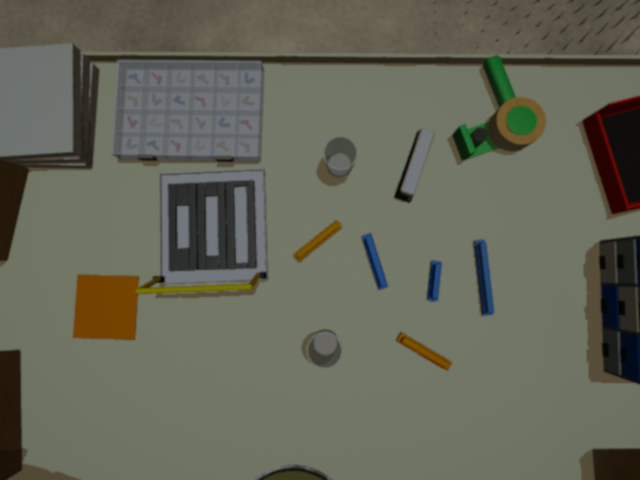

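View pics/wrist0.png

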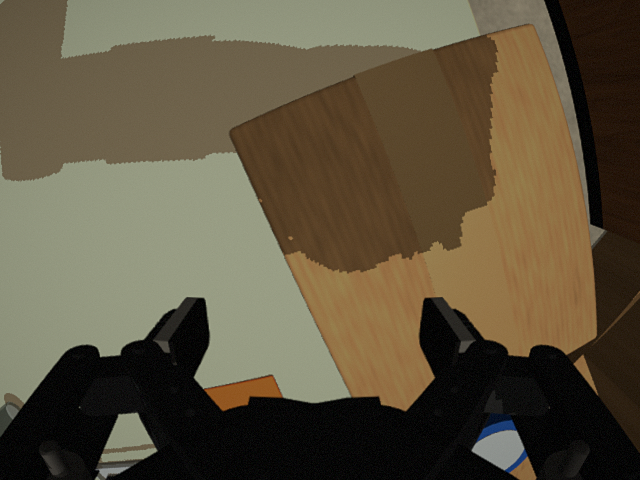

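```bash
python3 - <<'E'
import cv2,numpy as np
t=cv2.imread('pics/top0.png'); s=cv2.imread('pics/scene0.png')
a=cv2.resize(t[160:300,130:280],None,fx=5,fy=5,interpolation=cv2.INTER_CUBIC)
cv2.imwrite('pics/c1.png',cv2.resize(a,(640,597)))
cv2.imwrite('pics/c2.png',cv2.resize(s[140:260,310:470],None,fx=5,fy=5,interpolation=cv2.INTER_CUBIC))
cv2.imwrite('pics/c3.png',cv2.resize(t[210:380,285:505],None,fx=3.5,fy=3.5,interpolation=cv2.INTER_CUBIC))
E
```

```text
(no output)
```

View pics/c1.png

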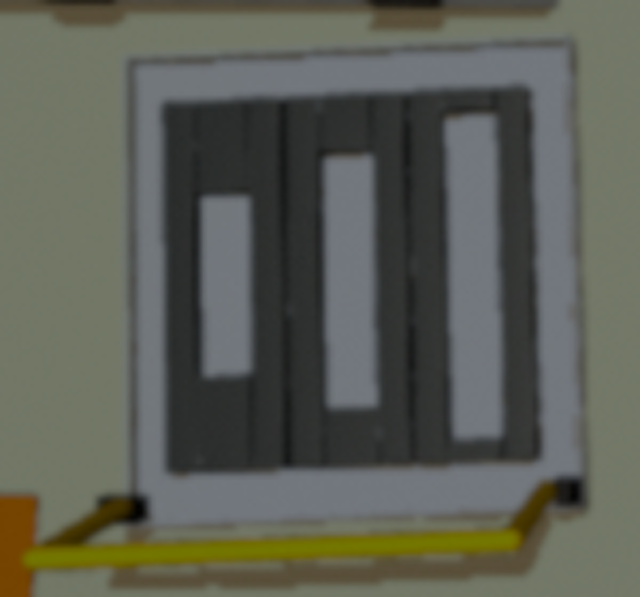

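View pics/c2.png

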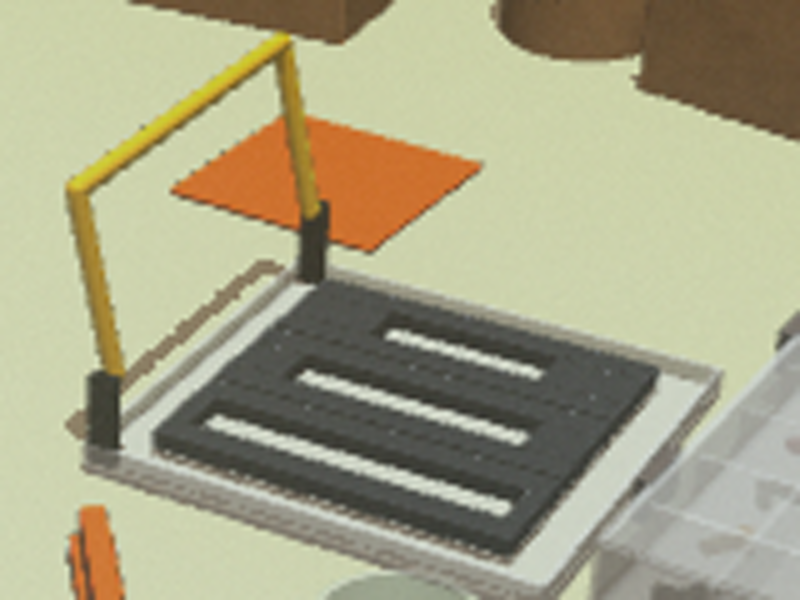

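View pics/c3.png

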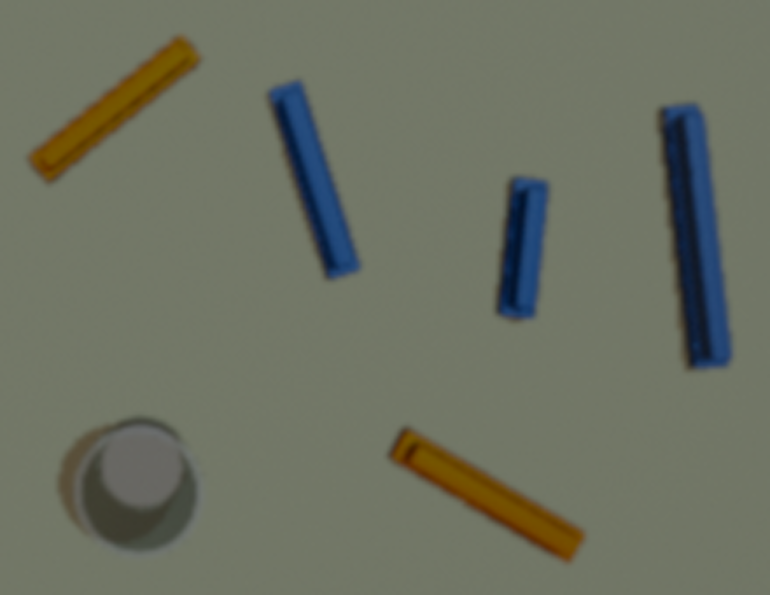

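```bash
cat > h.py <<'E'
from station import env
import cv2,numpy as np
from scipy.optimize import least_squares,minimize
from scipy.spatial.transform import Rotation as Ro
CAL={n:env.calibration(n) for n in("top","scene","wrist")}
def proj(n,X):
    c=CAL[n]; p=np.atleast_2d(X)@c['R'].T+c['t']; q=p@c['intrinsics'].T; return q[:,:2]/q[:,2:]
def place(P,x,y,yaw):
    P=np.asarray(P,float); c,s=np.cos(yaw),np.sin(yaw)
    return np.c_[x+c*P[:,0]-s*P[:,1],y+s*P[:,0]+c*P[:,1],P[:,2]]
def box(L,W,z0,z1): return [(a*L/2,b*W/2,z) for a in(-1,1) for b in(-1,1) for z in(z0,z1)]
def clipmask(n,L,p,sc=4,z=0):
    m=np.zeros((480*sc,640*sc),np.uint8)
    for b in (box(L,.02,z,z+.014),box(L-.012,.012,z+.014,z+.032)):
        q=proj(n,place(b,*p)); h=cv2.convexHull(((q+.5)*sc*16-8).astype(np.int32))
        cv2.fillConvexPoly(m,h,255,shift=4)
    return cv2.resize(m,(640,480),interpolation=cv2.INTER_AREA)/255.
def blue(im):
    h=cv2.cvtColor(im,cv2.COLOR_RGB2HSV); return ((h[...,0]>100)&(h[...,0]<128)&(h[...,1]>110)&(h[...,2]>25)).astype(np.uint8)
def groundray(n,uv,z):
    c=CAL[n]; d=c['R'].T@np.linalg.solve(c['intrinsics'],[*uv,1]); o=-c['R'].T@c['t']; return o+d*(z-o[2])/d[2]
E
cat > fit.py <<'E'
from h import *
ims={n:cv2.imread(f'pics/{n}0.png')[:,:,::-1].copy() for n in('top','scene')}
roi={'top':{'medium':(355,225,395,295),'short':(422,255,448,306),'long':(470,232,500,320)},
'scene':{'medium':(248,266,315,297),'short':(204,288,248,324),'long':(150,315,232,362)}}
Ls=dict(short=.08,medium=.115,long=.15)
for k in Ls:
    ms={}
    for n in ims:
        x0,y0,x1,y1=roi[n][k]; m=np.zeros((480,640)); m[y0:y1,x0:x1]=blue(ims[n])[y0:y1,x0:x1]; ms[n]=m
    ys,xs=np.nonzero(ms['top']); (cx,cy),(w,h),an=cv2.minAreaRect(np.c_[xs,ys].astype(np.float32))
    g=groundray('top',(xs.mean(),ys.mean()),.016)
    pts=np.c_[xs,ys]-[xs.mean(),ys.mean()]; v=np.linalg.svd(pts,full_matrices=False)[2][0]
    g2=groundray('top',np.array([xs.mean(),ys.mean()])+20*v,.016); yaw=np.arctan2(*(g2-g)[1::-1])
    for use in (['top'],['scene'],['top','scene']):
        f=lambda p:sum(np.abs(clipmask(n,Ls[k],p)-ms[n]).sum() for n in use)
        r=minimize(f,[g[0],g[1],yaw],method='Nelder-Mead',options=dict(initial_simplex=np.array([g[0],g[1],yaw])+np.array([[0,0,0],[.006,0,0],[0,.006,0],[0,0,.08]]),xatol=1e-4,fatol=.1))
        print(k,use,np.round(r.x,4),np.degrees(r.x[2])%180,round(r.fun,1),[ms[n].sum() for n in use])
# organiser
top=np.array([(165,103),(528,88),(540,458),(168,472)])/4.266+[130,160]-.38
sc=np.array([(155,435),(325,282),(657,373),(510,550)])/5+[310,140]-.4
# org frame: x away from robot, y left(+)
T=np.array([(.09,.089,.02),(.09,-.089,.02),(-.09,-.089,.02),(-.09,.089,.02)])
S=np.array([(-.09,-.089,.02),(-.09,.089,.02),(.09,.089,.02),(.09,-.089,.02)])
for use in 'TSB':
    def f(p):
        r=[]
        if use in'TB': r.append(proj('top',place(T,*p))-top)
        if use in'SB': r.append(proj('scene',place(S,*p))-sc)
        return np.concatenate(r).ravel()
    r=least_squares(f,[.5,.3,0]); print(use,np.round(r.x,4),np.degrees(r.x[2]),np.round(r.fun,1))
E
python3 fit.py
```

```text
short ['top'] [ 0.4901 -0.2686  3.0268] 173.4243173374101 101.3 [np.float64(385.0)]
short ['scene'] [ 0.4826 -0.2649  2.907 ] 166.55701494396854 356.9 [np.float64(242.0)]
short ['top', 'scene'] [ 0.4893 -0.2695  2.9543] 169.26645546948927 477.8 [np.float64(385.0), np.float64(242.0)]
medium ['top'] [ 0.5264 -0.1495 -2.8086] 19.07823405354688 117.0 [np.float64(501.0)]
medium ['scene'] [ 0.5216 -0.1443 -2.9779] 9.376198189811419 635.0 [np.float64(306.0)]
medium ['top', 'scene'] [ 0.5261 -0.1496 -2.8571] 16.30308176841484 789.0 [np.float64(501.0), np.float64(306.0)]
long ['top'] [ 0.5    -0.3656 -3.025 ] 6.679058361013347 240.7 [np.float64(808.0)]
long ['scene'] [ 0.493  -0.364  -3.1052] 2.0831580265130185 817.8 [np.float64(592.0)]
long ['top', 'scene'] [ 0.498  -0.3662 -3.0754] 3.7917531607337764 1092.7 [np.float64(808.0), np.float64(592.0)]
T [0.5921 0.1829 0.0623] 3.567568774443243 [-0.2 -0.4  0.5 -0.8 -0.   0.4 -0.2  0.6]
S [0.5951 0.1776 0.0649] 3.718259122093435 [-1.   0.3 -0.  -0.1  0.7 -0.1  0.3 -0.3]
B [0.5927 0.1821 0.0631] 3.6146406125152337 [ 0.2 -0.6  0.9 -1.1  0.4  0.1  0.2  0.4 -0.8 -0.9  0.1 -1.   0.6 -1.1
  0.1 -1.6]
```

```bash
python3 - <<'E'
from h import *
for n,(x0,y0,x1,y1) in dict(top=(350,220,505,325),scene=(140,255,325,365)).items():
    im=cv2.imread(f'pics/{n}0.png'); c=im[y0:y1,x0:x1]
    h=cv2.cvtColor(c,cv2.COLOR_BGR2HSV)
    mm=(c[...,0].astype(int)-c[...,2]>10)
    print(n,np.percentile(h[mm],[2,10,50,90,98],axis=0))
    v=np.hstack([c,cv2.merge([mm.astype(np.uint8)*255]*3)])
    cv2.imwrite(f'pics/m_{n}.png',cv2.resize(v,None,fx=2,fy=2))
E
sed -i 's/h=cv2.cvtColor(im,cv2.COLOR_RGB2HSV); return .*/return (im[...,2].astype(int)-im[...,0]>10).astype(np.uint8)/' h.py; python3 fit.py
```

```text
top [[ 99.8  36.   41. ]
 [107.   93.   50. ]
 [108.  175.  104. ]
 [109.  211.  122. ]
 [112.  235.2 125. ]]
scene [[101.   41.   84.7]
 [108.   68.   94. ]
 [110.   94.  108. ]
 [111.  150.  170. ]
 [111.  152.  172. ]]
short ['top'] [ 0.4902 -0.2699  3.0207] 173.07282427995693 52.2 [np.float64(439.0)]
short ['scene'] [ 0.4901 -0.2702  2.9885] 171.2305327057888 94.0 [np.float64(538.0)]
short ['top', 'scene'] [ 0.49   -0.27    3.0097] 172.44033667529698 150.8 [np.float64(439.0), np.float64(538.0)]
medium ['top'] [ 0.5272 -0.1498 -2.8204] 18.405603198632548 43.7 [np.float64(590.0)]
medium ['scene'] [ 0.5264 -0.1503 -2.8299] 17.85903050496566 126.2 [np.float64(855.0)]
medium ['top', 'scene'] [ 0.5268 -0.1502 -2.8242] 18.184263589087408 171.4 [np.float64(590.0), np.float64(855.0)]
long ['top'] [ 0.4999 -0.3671 -3.0308] 6.345824871251779 143.6 [np.float64(912.0)]
long ['scene'] [ 0.499  -0.3677 -3.0473] 5.403385057388476 184.2 [np.float64(1312.0)]
long ['top', 'scene'] [ 0.4993 -0.3677 -3.0434] 5.62523005692276 333.0 [np.float64(912.0), np.float64(1312.0)]
T [0.5921 0.1829 0.0623] 3.567568774443243 [-0.2 -0.4  0.5 -0.8 -0.   0.4 -0.2  0.6]
S [0.5951 0.1776 0.0649] 3.718259122093435 [-1.   0.3 -0.  -0.1  0.7 -0.1  0.3 -0.3]
B [0.5927 0.1821 0.0631] 3.6146406125152337 [ 0.2 -0.6  0.9 -1.1  0.4  0.1  0.2  0.4 -0.8 -0.9  0.1 -1.   0.6 -1.1
  0.1 -1.6]
```

View pics/m_scene.png

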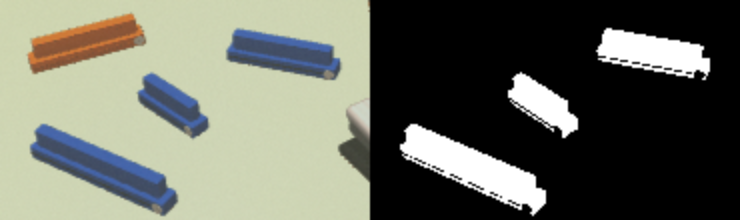

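```bash
cat > fito.py <<'E'
from h import *
import sys
def poly(m,q,v,sc):
    cv2.fillConvexPoly(m,cv2.convexHull(((q+.5)*sc*16-8).astype(np.int32)),v,shift=4)
def omask(n,p,sc=4):
    m=np.zeros((480*sc,640*sc),np.uint8); poly(m,proj(n,place(box(.18,.178,.006,.020),*p)),255,sc)
    for L,y in((.088,.06),(.123,0),(.158,-.06)):
        a=np.zeros_like(m);b=np.zeros_like(m)
        R=lambda z:[(i*L/2,y+j*.013,z) for i in(-1,1) for j in(-1,1)]
        poly(a,proj(n,place(R(.010),*p)),255,sc);poly(b,proj(n,place(R(.020),*p)),255,sc)
        m[(a>0)&(b>0)]=0
    return cv2.resize(m,(640,480),interpolation=cv2.INTER_AREA)/255.
if __name__=='__main__':
    ims={n:cv2.imread(f'pics/{n}0.png').astype(int) for n in('top','scene')}
    th={'top':85,'scene':110}; roi={'top':(163,176,264,273),'scene':(338,194,446,252)}
    ms={}
    for n in ims:
        x0,y0,x1,y1=roi[n]; d=ims[n].max(2); print(n,np.percentile(d[y0:y1,x0:x1],[5,20,40,50,60,70,80,95]))
        m=np.zeros((480,640)); m[y0:y1,x0:x1]=(d<th[n])[y0:y1,x0:x1]; ms[n]=m
        cv2.imwrite(f'pics/o_{n}.png',cv2.resize((m[y0:y1,x0:x1]*255).astype(np.uint8),None,fx=4,fy=4))
    for use in (['top'],['scene'],['top','scene']):
        f=lambda p:sum(np.abs(omask(n,p)-ms[n]).sum() for n in use)
        p0=np.array([.5925,.182,.063])
        r=minimize(f,p0,method='Nelder-Mead',options=dict(initial_simplex=p0+np.array([[0,0,0],[.006,0,0],[0,.006,0],[0,0,.04]]),xatol=1e-4,fatol=.1))
        print(use,np.round(r.x,4),round(r.fun,1),[ms[n].sum() for n in use])
E
python3 fito.py; python3 - <<'E'
import cv2,numpy as np
a=cv2.imread('pics/o_top.png');b=cv2.imread('pics/o_scene.png')
c=np.zeros((400,860,3),np.uint8);c[:a.shape[0],:a.shape[1]]=a;c[:b.shape[0],420:420+b.shape[1]]=b;cv2.imwrite('pics/o2.png',c[:,:800])
E
```

```text
top [ 40.  47.  52.  60. 100. 121. 125. 126.]
scene [ 65.  82.  86. 133. 155. 205. 210. 212.]
['top'] [0.5916 0.1842 0.063 ] 268.5 [np.float64(5533.0)]
['scene'] [0.5921 0.1827 0.0678] 341.8 [np.float64(2816.0)]
['top', 'scene'] [0.5917 0.184  0.0641] 640.2 [np.float64(5533.0), np.float64(2816.0)]
```

View pics/o2.png

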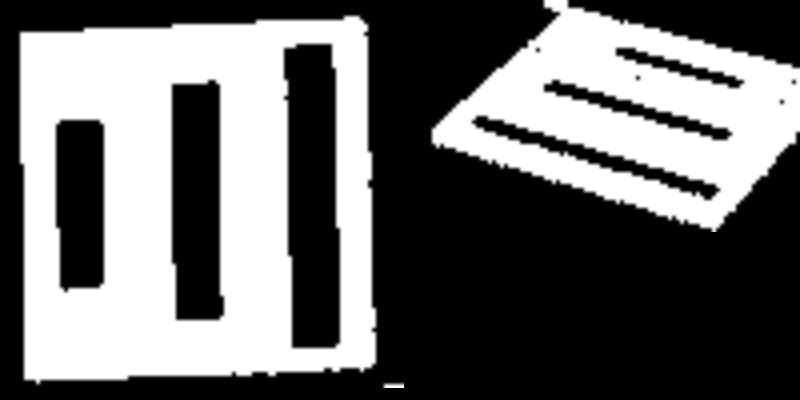

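```bash
cat >> h.py <<'E'
def rel(x,y,z,clipyaw=None,s=None):
    s=s or env.get_state(); R=Ro.from_rotvec(s['tcp_rot']).as_matrix()
    d=R.T@(np.array([x,y,z])-s['tcp_pos'])*100
    o=f"t={s['clock']:.2f} tcp={np.round(s['tcp_pos']*1000,1)} tilt={np.degrees(np.arccos(-R[2,0])):.2f} F={np.round(s['ft_force'],1)} w={s['width']*8.54:.2f} q1={s['joint_pos'][0]:.2f} q6={s['joint_pos'][5]:.2f} d_cm={np.round(d,2)}"
    if clipyaw is not None:
        zy=np.degrees(np.arctan2(R[1,2],R[0,2])); t=(zy-(clipyaw+90)+90)%180-90   # turn about tool x (down): + lowers world yaw
        o+=f" zyaw={zy:.1f} turn={t:.1f}"
    print(o)
E
python3 - <<'E'
from h import *
s=env.get_state();print(np.round(Ro.from_rotvec(s['tcp_rot']).as_matrix(),3))
rel(.52,.1,.231,-7.6);rel(.4902,-.27,.2,-7.6)
E
```

```text
[[-0.    -0.956  0.294]
 [-0.001  0.294  0.956]
 [-1.     0.    -0.001]]
t=0.15 tcp=[176.5 573.  230.7] tilt=0.07 F=[ 0.2  0.2 -0.8] w=8.53 q1=1.27 q6=1.57 d_cm=[ 1.000e-02 -4.675e+01 -3.509e+01] zyaw=72.9 turn=-9.5
t=0.15 tcp=[176.5 573.  230.7] tilt=0.07 F=[ 0.2  0.2 -0.8] w=8.53 q1=1.27 q6=1.57 d_cm=[  3.15 -54.8  -71.33] zyaw=72.9 turn=-9.5
```

```bash
python3 -m handwheel '[[[0,-3.3,-2.5,0],[0,-3.3,-2.5,0],[0,-3.3,-2.5,-1],[0,-3.3,-2.5,-1],[0,-3.3,-2.5,-1],[0,-3.3,-2.5,-1],[0,-3.3,-2.5,-1],[0,-3.3,-2.5,-1],[0,-3.3,-2.5,-1],[0,-3.3,-2.5,-1]]]' 4.5; python3 -c "
from h import *
rel(.4902,-.27,.2,-7.6)"
```

```text
clock: 0.98
tcp_pos: [0.4333, 0.2497, 0.2267]
tcp_rot: [-1.107, 1.275, 1.109]
ft_force: [1.2, 0.8, 0.3]
width: 0.528
t=0.98 tcp=[433.3 249.7 226.7] tilt=0.23 F=[1.2 0.8 0.3] w=4.51 q1=0.52 q6=0.66 d_cm=[  2.74 -12.74 -50.7 ] zyaw=82.2 turn=-0.2
```

```bash
python3 -m handwheel '[[[0.2,-1,-4,0],[0.2,-1,-4,0],[0.2,-1,-4,0],[0.2,-1,-4,0],[0.2,-1,-4,0],[0.2,-1,-4,0],[0.2,-1,-4,0],[0.2,-1,-4,0],[0.2,-1,-4,0],[0.2,-1,-4,0]]]'; python3 -c "
from h import *
rel(.4902,-.27,.14,-7.6)"
```

```text
clock: 1.82
tcp_pos: [0.4792, -0.1638, 0.2063]
tcp_rot: [-1.109, 1.271, 1.108]
ft_force: [0.8, 0.6, 0.0]
width: 0.527
t=1.82 tcp=[ 479.2 -163.8  206.3] tilt=0.03 F=[0.8 0.6 0. ] w=4.50 q1=-0.33 q6=-0.19 d_cm=[  6.64  -2.54 -10.37] zyaw=82.2 turn=-0.2
```

```bash
python3 -m handwheel '[[[1.3,-0.7,-3.5,0],[1.6,-0.6,-3.5,0],[1.6,-0.6,-2.8,0],[1.6,-0.5,-0.5,0],[0,0,0,0]]]'; cat > wr.py <<'E'
from h import *
import sys
def wproj(X,s):
    R=Ro.from_rotvec(s['tcp_rot']).as_matrix(); T=CAL['wrist']['tool_from_camera']; K=CAL['wrist']['intrinsics']
    pt=(np.atleast_2d(X)-s['tcp_pos'])@R; pc=(pt-T[:3,3])@T[:3,:3]
    r=np.linalg.norm(pc[:,:2],axis=1); th=np.arctan2(r,pc[:,2]); return pc[:,:2]/r[:,None]*(th*K[0,0])[:,None]+[K[0,2],K[1,2]]
def snap(name,polys=()):
    s=env.get_state(); im=env.read_camera('wrist')[:,:,::-1].copy(); cv2.imwrite(f'pics/{name}_raw.png',im)
    for P,col in polys:
        q=wproj(P,s); cv2.polylines(im,[np.round(q*8).astype(np.int32)],True,col,1,cv2.LINE_AA,3)
    cv2.imwrite(f'pics/{name}.png',im); return s
def rect(L,W,z,p,cx=0,cy=0): 
    return place([(cx+a*L/2,cy+b*W/2,z) for a,b in((-1,-1),(-1,1),(1,1),(1,-1))],*p)
CL=dict(short=(.4902,-.27,np.radians(-7.6)),medium=(.5268,-.150,np.radians(18.2)),long=(.4995,-.3677,np.radians(5.8)))
LN=dict(short=.08,medium=.115,long=.15)
ORG=(.5918,.1838,.064)
def cp(k,z=0): return [(rect(LN[k],.02,z+.014,CL[k]),(0,255,255)),(rect(LN[k]-.012,.012,z+.032,CL[k]),(0,0,255))]
E
python3 -c "
from wr import *
rel(.4902,-.27,.016,-7.6)
snap('w1',cp('short')+cp('medium')+cp('long'))"
```

```text
clock: 2.23
tcp_pos: [0.4886, -0.2837, 0.143]
tcp_rot: [-1.105, 1.275, 1.096]
ft_force: [-0.4, 0.6, 0.6]
width: 0.527
t=2.23 tcp=[ 488.6 -283.7  143. ] tilt=0.29 F=[-0.4  0.6  0.6] w=4.50 q1=-0.52 q6=-0.38 d_cm=[12.7   0.09  1.42] zyaw=81.6 turn=-0.8
```

View pics/w1.png

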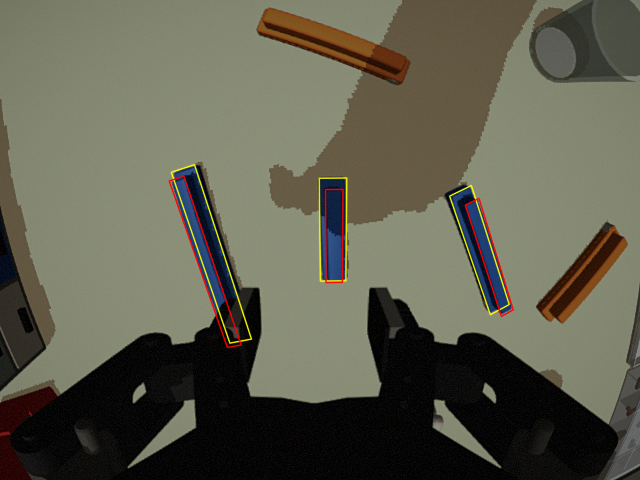

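```bash
python3 -m handwheel '[[[2,0,1.2,-0.8],[3,0,0.2,0],[3,0,0,0],[2.5,0,0,0],[1.2,0,0,0],[0,0,0,0]]]'; python3 -c "
from h import *
rel(.4902,-.27,.016,-7.6)"
```

```text
clock: 2.78
tcp_pos: [0.4951, -0.2657, 0.031]
tcp_rot: [-1.126, 1.262, 1.105]
ft_force: [-0.0, -0.1, 0.4]
width: 0.53
t=2.78 tcp=[ 495.1 -265.7   31. ] tilt=0.74 F=[-0.  -0.1  0.4] w=4.52 q1=-0.49 q6=-0.37 d_cm=[ 1.49  0.45 -0.48] zyaw=82.8 turn=0.4
```

```bash
python3 -m handwheel '[[[0.8,0.4,-0.4,0.4],[0.7,0,0,0],[0,0,0,0]]]'; python3 -c "
from h import *
rel(.4902,-.27,.0165,-7.6)"
```

```text
clock: 3.03
tcp_pos: [0.492, -0.268, 0.0181]
tcp_rot: [-1.124, 1.263, 1.1]
ft_force: [-0.9, -0.0, -0.5]
width: 0.528
t=3.03 tcp=[ 492.  -268.    18.1] tilt=0.88 F=[-0.9 -0.  -0.5] w=4.51 q1=-0.50 q6=-0.37 d_cm=[ 0.16  0.16 -0.22] zyaw=82.5 turn=0.1
```

```bash
python3 -m handwheel '[[[0.15,0.1,-0.2,0],[0,0,0,0]]]'; python3 -m handwheel '[[[0,0,0,0],[0,0,0,0],[0,0,0,0],[0,0,0,0],[0,0,0,0],[0,0,0,0]]]' 0.6; python3 -c "
from wr import *
rel(.4902,-.27,.15,-7.6); snap('w2')"
```

```text
clock: 3.2
tcp_pos: [0.4917, -0.2703, 0.0181]
tcp_rot: [-1.126, 1.262, 1.098]
ft_force: [0.1, 0.4, -0.2]
width: 0.523
clock: 3.7
tcp_pos: [0.4934, -0.2717, 0.0204]
tcp_rot: [-1.128, 1.261, 1.094]
ft_force: [1.0, 0.4, -1.0]
width: 0.121
t=3.70 tcp=[ 493.4 -271.7   20.4] tilt=1.24 F=[ 1.   0.4 -1. ] w=1.03 q1=-0.50 q6=-0.37 d_cm=[-12.96   0.07   0.02] zyaw=82.5 turn=0.1
```

View pics/w2.png

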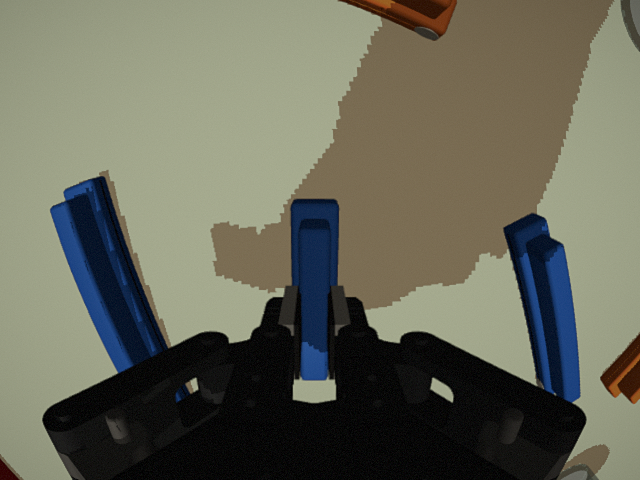

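```bash
python3 -m handwheel '[[[-2,0,0,0],[-4,0,0,0],[-4,0,0,0],[-3,0,1,0],[-1,0,3,0],[0,0,4,0],[0,0,4,0],[0,0,4,0]]]'; python3 -c "
from wr import *
rel(.588,.2437,.16,3.67)"
```

```text
clock: 4.42
tcp_pos: [0.5117, -0.1129, 0.1654]
tcp_rot: [-1.119, 1.267, 1.084]
ft_force: [0.6, 0.4, -0.3]
width: 0.119
t=4.42 tcp=[ 511.7 -112.9  165.4] tilt=1.25 F=[ 0.6  0.4 -0.3] w=1.01 q1=-0.21 q6=-0.07 d_cm=[ 0.28 -2.42 36.39] zyaw=81.7 turn=-11.9
```

```bash
python3 -m handwheel '[[[0,0,4,-1],[0,0,4,-1],[0,0,4,-1],[0,-0.2,4,-1],[0,-0.3,4,-1],[0,-0.5,4,-1],[0,-0.5,4,-1.5],[0,-0.5,3,-1.5],[0,-0.5,2,-1.5],[0,0,1,-1]]]'; python3 -c "
from wr import *
rel(.588,.2437,.10,3.67)"
```

```text
clock: 5.25
tcp_pos: [0.5609, 0.2461, 0.1638]
tcp_rot: [-1.28, 1.165, 1.239]
ft_force: [0.1, -1.0, -1.1]
width: 0.122
t=5.25 tcp=[560.9 246.1 163.8] tilt=1.45 F=[ 0.1 -1.  -1.1] w=1.04 q1=0.42 q6=0.35 d_cm=[ 6.44 -2.54 -0.36] zyaw=94.1 turn=0.4
```

```bash
python3 -m handwheel '[[[2,-1.3,-0.3,0],[3,-1.1,0,0],[3,0,0,0],[0,0,0,0],[0,0,0,0]]]'; cat >> wr.py <<'E'
PO=[(rect(.18,.178,.020,ORG),(0,255,0))]+[(rect(L,.026,.020,ORG,0,y),(0,255,0)) for L,y in((.088,.06),(.123,0),(.158,-.06))]+[(rect(.23,.22,.022,ORG),(255,0,255))]
E
python3 -c "
from wr import *
rel(.588,.2437,.08,3.67);snap('w3',PO)
cv2.imwrite('pics/t3.png',env.read_camera('top')[:,:,::-1]);cv2.imwrite('pics/s3.png',env.read_camera('scene')[:,:,::-1])"
```

```text
clock: 5.67
tcp_pos: [0.5879, 0.2475, 0.0835]
tcp_rot: [-1.285, 1.16, 1.242]
ft_force: [0.0, 0.1, 0.3]
width: 0.117
t=5.67 tcp=[587.9 247.5  83.5] tilt=1.56 F=[0.  0.1 0.3] w=1.00 q1=0.41 q6=0.33 d_cm=[ 0.35  0.03 -0.37] zyaw=94.4 turn=0.8
```

View pics/w3.png

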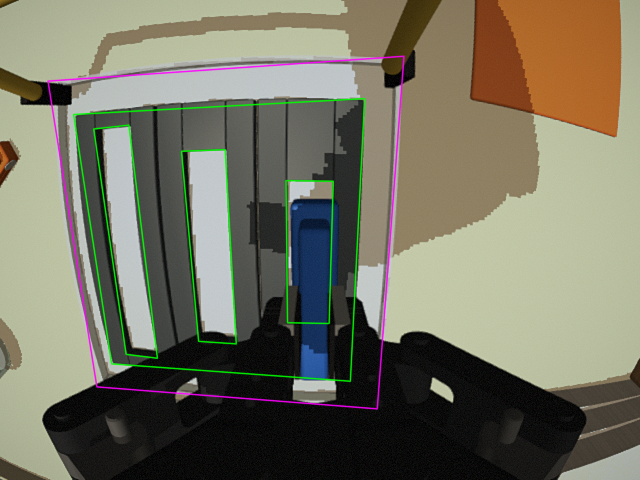

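View pics/s3.png

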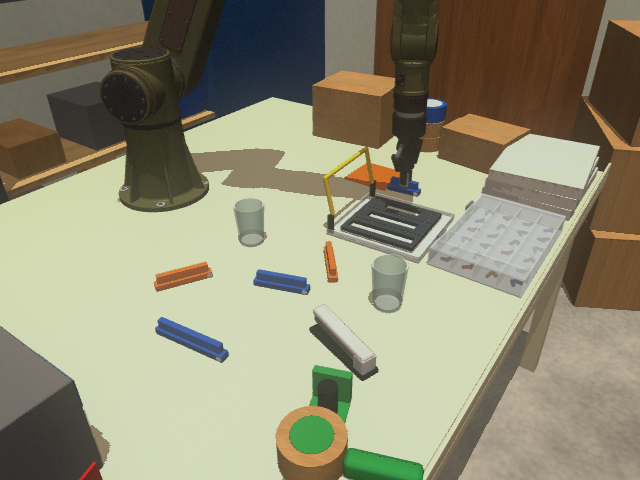

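```bash
cat >> wr.py <<'E'
def tproj(P):
    T=CAL['wrist']['tool_from_camera']; K=CAL['wrist']['intrinsics']; pc=(np.atleast_2d(P)-T[:3,3])@T[:3,:3]
    r=np.linalg.norm(pc[:,:2],axis=1); th=np.arctan2(r,pc[:,2]); return pc[:,:2]/r[:,None]*(th*K[0,0])[:,None]+[K[0,2],K[1,2]]
def held(name,L,yc,zc=0,dep=.020,yaw=0):
    # clip in tool frame: length along tool y, bottom at x=dep
    im=cv2.imread(f'pics/{name}_raw.png')
    def f(l,w,h): 
        c,s=np.cos(yaw),np.sin(yaw)
        return np.array([(dep-h,yc+c*a*l/2-s*b*w/2,zc+s*a*l/2+c*b*w/2) for a,b in((-1,-1),(-1,1),(1,1),(1,-1))])
    for P,col in((f(L,.02,0),(255,0,255)),(f(L,.02,.014),(0,255,255)),(f(L-.012,.012,.032),(0,0,255))):
        cv2.polylines(im,[np.round(tproj(P)*8).astype(np.int32)],True,col,1,cv2.LINE_AA,3)
    cv2.imwrite(f'pics/{name}_h.png',im)
E
python3 -c "
from wr import *
im=[held('w3',.08,.003)]"
```

```text
(no output)
```

View pics/w3_h.png

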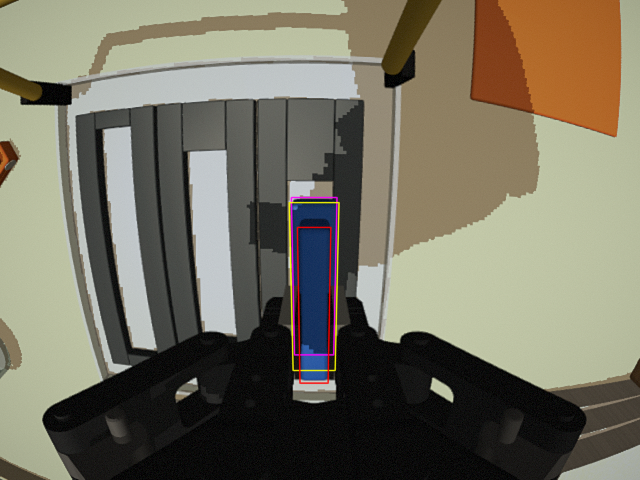

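```bash
python3 -m handwheel '[[[1.0,-0.4,-0.4,0.8],[1.0,0,0,0],[0,0,0,0],[0,0,0,0]]]'; python3 -c "
from wr import *
rel(.5915,.2437,.031,3.67);snap('w4',PO)"
```

```text
clock: 6.15
tcp_pos: [0.597, 0.2442, 0.0691]
tcp_rot: [-1.274, 1.157, 1.225]
ft_force: [-0.3, -0.6, -1.8]
width: 0.118
t=6.15 tcp=[597.  244.2  69.1] tilt=2.06 F=[-0.3 -0.6 -1.8] w=1.01 q1=0.40 q6=0.34 d_cm=[3.78 0.68 0.01] zyaw=93.5 turn=-0.2
```

View pics/w4.png

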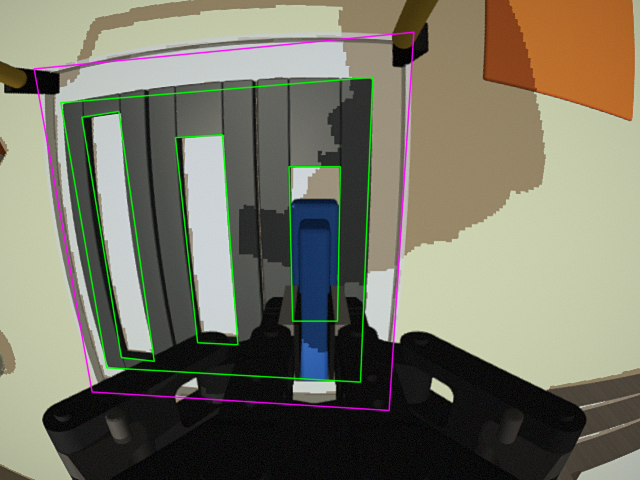

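```bash
python3 -m handwheel '[[[2,0.6,0,-0.2],[0.9,0.1,0,0],[0,0,0,0]]]'; cat >> h.py <<'E'
def ax():
    R=Ro.from_rotvec(env.get_state()['tcp_rot']).as_matrix(); print('toolx',np.round(np.degrees(R[:,0]),2), 'tooly z',np.degrees(R[2,1]).round(2),'toolz z',np.degrees(R[2,2]).round(2))
E
python3 -c "
from wr import *
rel(.5915,.2437,.031,3.67);ax();snap('w5',PO)"
```

```text
clock: 6.45
tcp_pos: [0.5922, 0.2442, 0.0408]
tcp_rot: [-1.277, 1.153, 1.226]
ft_force: [-0.1, 0.5, -1.0]
width: 0.115
t=6.45 tcp=[592.2 244.2  40.8] tilt=2.21 F=[-0.1  0.5 -1. ] w=0.98 q1=0.40 q6=0.34 d_cm=[ 0.97  0.11 -0.03] zyaw=93.7 turn=0.0
toolx [  2.21  -0.17 -57.25] tooly z -2.19 toolz z -0.32
```

View pics/w5.png

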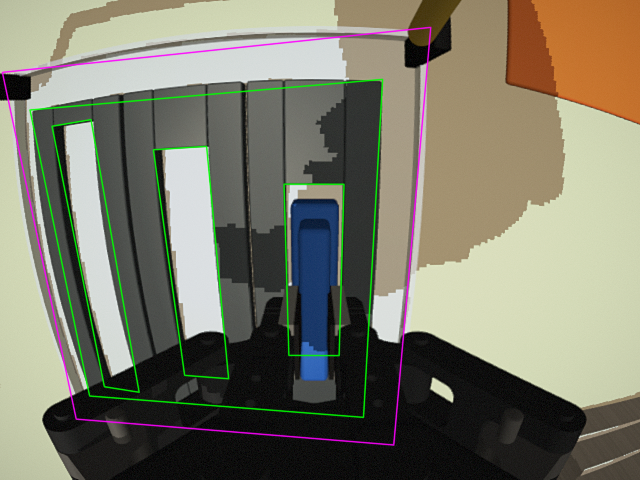

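```bash
python3 -m handwheel '[[[0.5,0.2,0,0],[0.4,0.05,0,0],[0,0,0,0]]]'; python3 -c "
from wr import *
rel(.5905,.2437,.031,3.67);ax();snap('w6',PO)"
```

```text
clock: 6.75
tcp_pos: [0.5909, 0.2445, 0.033]
tcp_rot: [-1.278, 1.151, 1.225]
ft_force: [-0.1, -0.2, -0.5]
width: 0.119
t=6.75 tcp=[590.9 244.5  33. ] tilt=2.29 F=[-0.1 -0.2 -0.5] w=1.01 q1=0.40 q6=0.34 d_cm=[ 0.2   0.06 -0.07] zyaw=93.7 turn=0.0
toolx [  2.29  -0.14 -57.25] tooly z -2.27 toolz z -0.29
```

View pics/w6.png

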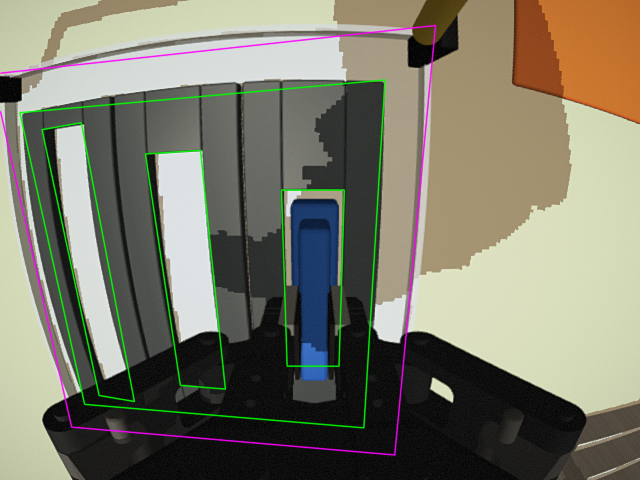

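```bash
python3 -m handwheel '[[[0.3,0.05,-0.05,0],[0,0,0,0]]]'; python3 -m handwheel '[[[0,0,0,0],[0,0,0,0],[0,0,0,0]]]' 3.0;  python3 -m handwheel '[[[-2,0,0,0],[-3,0,0,0],[-4,0,0,0]]]';python3 -c "
from wr import *
rel(.5905,.2437,.15,3.67);ax();snap('w7',PO)"
```

```text
clock: 6.97
tcp_pos: [0.5915, 0.2443, 0.031]
tcp_rot: [-1.278, 1.15, 1.224]
ft_force: [0.4, 0.2, -0.9]
width: 0.117
clock: 7.22
tcp_pos: [0.5921, 0.2445, 0.0316]
tcp_rot: [-1.278, 1.148, 1.223]
ft_force: [0.1, 0.6, 0.4]
width: 0.352
clock: 7.47
tcp_pos: [0.5819, 0.2418, 0.1143]
tcp_rot: [-1.275, 1.165, 1.232]
ft_force: [0.1, -0.2, -0.2]
width: 0.356
t=7.47 tcp=[581.9 241.8 114.3] tilt=1.62 F=[ 0.1 -0.2 -0.2] w=3.04 q1=0.40 q6=0.34 d_cm=[-3.55 -0.97  0.1 ] zyaw=93.7 turn=0.0
toolx [  1.55  -0.45 -57.27] tooly z -1.52 toolz z -0.55
```

View pics/w7.png

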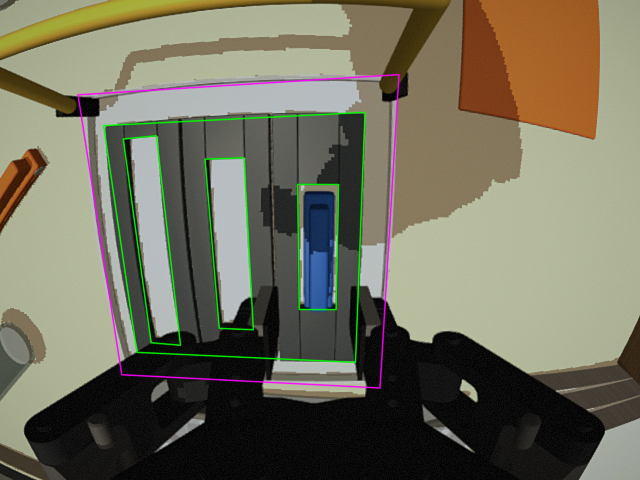

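```bash
python3 -m handwheel '[[[-3,0,-1,-1],[-1.5,0,-4,-1.5],[0,0,-4,-1.5],[0,0,-4,-1.5],[0,0,-4,-1.5],[0,0,-4,-1.5],[0,0,-4,-1.5],[0,0,-4,-1.5],[0,0,-4,-1.5],[0,0,-3,-1]]]' 4.5;python3 -c "
from wr import *
rel(.5268,-.15,.12,18.2)"
```

```text
clock: 8.35
tcp_pos: [0.6599, -0.114, 0.1852]
tcp_rot: [-1.483, 0.993, 1.401]
ft_force: [0.4, -0.3, 0.7]
width: 0.526
t=8.35 tcp=[ 659.9 -114.   185.2] tilt=3.39 F=[ 0.4 -0.3  0.7] w=4.49 q1=-0.18 q6=-0.51 d_cm=[ 5.71 14.11  1.07] zyaw=109.1 turn=0.9
```

```bash
python3 -m handwheel '[[[0,4,0.3,0.5],[0,4,0.3,0.4],[1,3,0.3,0],[1.5,2,0,0],[2,0.6,0,0],[0,0,0,0]]]';python3 -c "
from wr import *
rel(.5268,-.15,.12,18.2);ax()
snap('w8',cp('medium')+cp('long'))"
```

```text
clock: 8.85
tcp_pos: [0.5313, -0.1604, 0.1263]
tcp_rot: [-1.467, 1.01, 1.38]
ft_force: [-0.9, -0.1, 0.0]
width: 0.524
t=8.85 tcp=[ 531.3 -160.4  126.3] tilt=3.48 F=[-0.9 -0.1  0. ] w=4.48 q1=-0.30 q6=-0.61 d_cm=[0.6  0.15 1.14] zyaw=107.6 turn=-0.6
toolx [ 3.480e+00 -5.000e-02 -5.719e+01] tooly z -3.3 toolz z -1.1
```

View pics/w8.png

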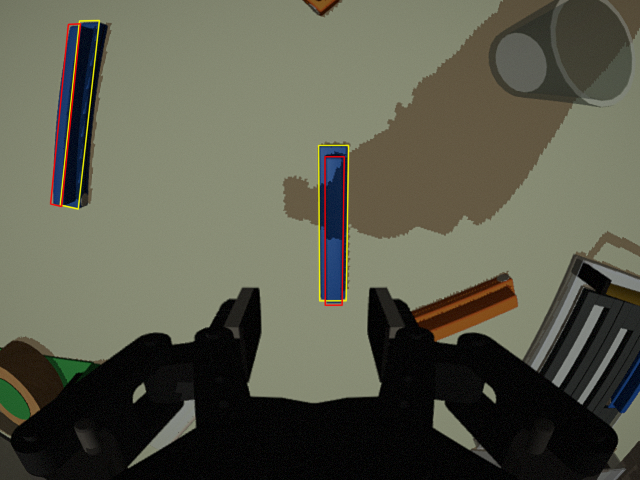

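```bash
python3 -m handwheel '[[[0,0.2,1.2,-0.6]]]';python3 -c "
from wr import *
rel(.5268,-.15,.12,18.2);ax()"; python3 -m handwheel '[[[-3,0,0,0],[-4,0,0,0],[-4,0,0,0]]]';python3 -c "
from wr import *
rel(.5268,-.15,.12,18.2);ax()"; python3 -m handwheel '[[[0,0,0,0]]]';python3 -c "
from wr import *
rel(.5268,-.15,.12,18.2);ax()"
```

```text
clock: 8.98
tcp_pos: [0.5292, -0.1509, 0.1291]
tcp_rot: [-1.478, 1.004, 1.381]
ft_force: [0.7, -0.1, 1.0]
width: 0.529
t=8.98 tcp=[ 529.2 -150.9  129.1] tilt=3.77 F=[ 0.7 -0.1  1. ] w=4.52 q1=-0.29 q6=-0.60 d_cm=[0.89 0.26 0.19] zyaw=108.1 turn=-0.1
toolx [  3.76  -0.15 -57.17] tooly z -3.53 toolz z -1.32
clock: 9.23
tcp_pos: [0.5169, -0.1448, 0.2354]
tcp_rot: [-1.469, 1.004, 1.4]
ft_force: [0.6, -0.5, 0.1]
width: 0.529
t=9.23 tcp=[ 516.9 -144.8  235.4] tilt=2.93 F=[ 0.6 -0.5  0.1] w=4.52 q1=-0.28 q6=-0.61 d_cm=[11.57 -0.2  -0.66] zyaw=108.4 turn=0.2
toolx [  2.92   0.22 -57.22] tooly z -2.84 toolz z -0.72
clock: 9.32
tcp_pos: [0.5213, -0.1447, 0.2445]
tcp_rot: [-1.479, 0.998, 1.39]
ft_force: [1.1, -0.5, 0.5]
width: 0.529
t=9.32 tcp=[ 521.3 -144.7  244.5] tilt=3.61 F=[ 1.1 -0.5  0.5] w=4.52 q1=-0.28 q6=-0.61 d_cm=[12.46  0.39 -0.44] zyaw=108.5 turn=0.3
toolx [ 3.610e+00  5.000e-02 -5.718e+01] tooly z -3.44 toolz z -1.1
```

```bash
python3 -m handwheel '[[[3.5,0.1,-0.1,0.1],[4,0,0,0],[4,0,0,0],[4,0,0,0],[3,0,0,0]]]';python3 -c "
from wr import *
rel(.5268,-.15,.0165,18.2);ax()"
```

```text
clock: 9.73
tcp_pos: [0.555, -0.1447, 0.0774]
tcp_rot: [-1.514, 0.976, 1.355]
ft_force: [0.0, 0.2, -0.2]
width: 0.526
t=9.73 tcp=[ 555.  -144.7   77.4] tilt=6.04 F=[ 0.   0.2 -0.2] w=4.49 q1=-0.27 q6=-0.60 d_cm=[5.76 3.41 0.67] zyaw=108.9 turn=0.7
toolx [  6.01  -0.46 -56.98] tooly z -5.53 toolz z -2.39
```

```bash
python3 -m handwheel '[[[1.2,1.7,0.3,0.5]]]';python3 -c "
from wr import *
rel(.5268,-.15,.0165,18.2);ax()"; python3 -m handwheel '[[[1.2,1.7,0.3,0.2]]]';python3 -c "
from wr import *
rel(.5268,-.15,.0165,18.2);ax();print(env.get_state()['joint_pos'])"
```

```text
clock: 9.82
tcp_pos: [0.5419, -0.146, 0.0617]
tcp_rot: [-1.51, 0.977, 1.35]
ft_force: [-0.0, 0.2, 0.4]
width: 0.528
t=9.82 tcp=[ 541.9 -146.    61.7] tilt=6.13 F=[-0.   0.2  0.4] w=4.51 q1=-0.28 q6=-0.60 d_cm=[4.34 2.   0.28] zyaw=108.5 turn=0.3
toolx [  6.1   -0.42 -56.97] tooly z -5.65 toolz z -2.35
clock: 9.9
tcp_pos: [0.5273, -0.1474, 0.0475]
tcp_rot: [-1.51, 0.977, 1.349]
ft_force: [-0.1, -0.3, 0.6]
width: 0.53
t=9.90 tcp=[ 527.3 -147.4   47.5] tilt=6.18 F=[-0.1 -0.3  0.6] w=4.53 q1=-0.29 q6=-0.61 d_cm=[ 3.08  0.44 -0.1 ] zyaw=108.5 turn=0.3
toolx [  6.15  -0.39 -56.96] tooly z -5.71 toolz z -2.33
[-0.28704894  0.28449979 -0.54949615  0.63162054  0.02383278 -0.61027521]
```

```bash
python3 -m handwheel '[[[-4,0,0,0],[-4,0,0,0],[-4,0,0,0],[-3,0,0,0],[-1.5,0,0,0]]]';python3 -c "
from wr import *
rel(.5268,-.15,.0165,18.2);ax()"; python3 -m handwheel '[[[1.2,0,0,0],[1.5,0,0,0],[1.5,0,0,0],[1.5,0,0,0]]]';python3 -c "
from wr import *
rel(.5268,-.15,.0165,18.2);ax()"
```

```text
clock: 10.32
tcp_pos: [0.5019, -0.1384, 0.2095]
tcp_rot: [-1.5, 0.978, 1.373]
ft_force: [0.7, 0.7, -1.3]
width: 0.522
t=10.32 tcp=[ 501.9 -138.4  209.5] tilt=5.09 F=[ 0.7  0.7 -1.3] w=4.46 q1=-0.29 q6=-0.62 d_cm=[19.44 -0.34 -1.37] zyaw=109.0 turn=0.8
toolx [  5.09   0.06 -57.07] tooly z -4.83 toolz z -1.61
clock: 10.65
tcp_pos: [0.5199, -0.1369, 0.1668]
tcp_rot: [-1.524, 0.961, 1.351]
ft_force: [0.2, 0.0, -0.8]
width: 0.529
t=10.65 tcp=[ 519.9 -136.9  166.8] tilt=6.71 F=[ 0.2  0.  -0.8] w=4.51 q1=-0.27 q6=-0.61 d_cm=[15.01  1.42 -0.81] zyaw=109.3 turn=1.1
toolx [  6.69  -0.28 -56.9 ] tooly z -6.22 toolz z -2.49
```

```bash
python3 -m handwheel '[[[0,3.5,0,0],[0,4,0,0],[0,4,0,0],[0,4,0,0],[0,3,0,0]]]';python3 -c "
from wr import *
rel(.5268,-.15,.0165,18.2);ax();print(env.get_state()['joint_pos'])"; python3 -m handwheel '[[[0,3,0,0],[0,3,0,0]]]';python3 -c "
from wr import *
rel(.5268,-.15,.0165,18.2);ax();print(env.get_state()['joint_pos'])"
```

```text
clock: 11.07
tcp_pos: [0.352, -0.1956, 0.1441]
tcp_rot: [-1.541, 0.945, 1.357]
ft_force: [0.1, -0.1, 0.3]
width: 0.528
t=11.07 tcp=[ 352.  -195.6  144.1] tilt=7.14 F=[ 0.1 -0.1  0.3] w=4.50 q1=-0.56 q6=-0.91 d_cm=[ 14.82 -16.38  -1.2 ] zyaw=110.3 turn=2.1
toolx [  7.11  -0.18 -56.85] tooly z -6.6 toolz z -2.66
[-0.5591314  -0.09300726 -0.72264791  0.83382075  0.06328185 -0.91306546]
clock: 11.23
tcp_pos: [0.2953, -0.2163, 0.1376]
tcp_rot: [-1.546, 0.942, 1.357]
ft_force: [0.3, -1.3, 0.3]
width: 0.53
t=11.23 tcp=[ 295.3 -216.3  137.6] tilt=7.30 F=[ 0.3 -1.3  0.3] w=4.53 q1=-0.70 q6=-1.06 d_cm=[ 14.92 -22.41  -1.33] zyaw=110.6 turn=2.4
toolx [  7.28  -0.24 -56.83] tooly z -6.72 toolz z -2.8
[-0.703595   -0.15567754 -0.79153978  0.83482132  0.0790201  -1.06129121]
```

```bash
python3 -m handwheel '[[[-0.5,3,2,0],[-0.5,3,2,0],[-0.5,3,2,0]]]';python3 -c "
from wr import *
rel(.5268,-.15,.0165,18.2);ax();print(env.get_state()['joint_pos'])"; python3 -m handwheel '[[[-0.5,2,2,0],[-0.5,2,2,0]]]';python3 -c "
from wr import *
rel(.5268,-.15,.0165,18.2);ax();print(env.get_state()['joint_pos'])"
```

```text
clock: 11.48
tcp_pos: [0.189, -0.1938, 0.1397]
tcp_rot: [-1.556, 0.941, 1.355]
ft_force: [-0.9, -0.7, -0.1]
width: 0.528
t=11.48 tcp=[ 189.  -193.8  139.7] tilt=7.56 F=[-0.9 -0.7 -0.1] w=4.51 q1=-0.92 q6=-1.28 d_cm=[ 16.61 -31.37  -7.22] zyaw=110.8 turn=2.6
toolx [  7.52  -0.5  -56.8 ] tooly z -6.84 toolz z -3.17
[-0.91942288 -0.36224894 -0.92512556  0.92076556  0.09925067 -1.28179834]
clock: 11.65
tcp_pos: [0.1348, -0.1696, 0.143]
tcp_rot: [-1.56, 0.94, 1.355]
ft_force: [-0.4, -0.9, 0.8]
width: 0.531
t=11.65 tcp=[ 134.8 -169.6  143. ] tilt=7.64 F=[-0.4 -0.9  0.8] w=4.53 q1=-1.07 q6=-1.44 d_cm=[ 17.7  -35.44 -11.46] zyaw=111.0 turn=2.8
toolx [  7.59  -0.63 -56.79] tooly z -6.85 toolz z -3.33
[-1.06959038 -0.48941384 -0.97909137  1.00732254  0.11108857 -1.43554998]
```

```bash
python3 -m handwheel '[[[0,0.6,2,0]]]';python3 -c "
from wr import *
rel(.5268,-.15,.0165,18.2);ax();print(env.get_state()['joint_pos'])"; python3 -m handwheel '[[[0,0.6,2,0]]]';python3 -c "
from wr import *
rel(.5268,-.15,.0165,18.2);ax();print(env.get_state()['joint_pos'])"
```

```text
clock: 11.73
tcp_pos: [0.121, -0.1532, 0.1416]
tcp_rot: [-1.561, 0.942, 1.354]
ft_force: [0.5, -0.4, 0.9]
width: 0.526
t=11.73 tcp=[ 121.  -153.2  141.6] tilt=7.67 F=[ 0.5 -0.4  0.9] w=4.49 q1=-1.09 q6=-1.46 d_cm=[ 17.78 -36.16 -13.43] zyaw=110.9 turn=2.7
toolx [  7.61  -0.76 -56.78] tooly z -6.82 toolz z -3.45
[-1.09316474 -0.54646384 -1.00482693  1.03915501  0.11207406 -1.45807076]
clock: 11.82
tcp_pos: [0.1081, -0.1368, 0.1411]
tcp_rot: [-1.562, 0.943, 1.353]
ft_force: [-0.8, -0.9, 0.1]
width: 0.529
t=11.82 tcp=[ 108.1 -136.8  141.1] tilt=7.71 F=[-0.8 -0.9  0.1] w=4.52 q1=-1.12 q6=-1.48 d_cm=[ 17.95 -36.76 -15.38] zyaw=110.9 turn=2.7
toolx [  7.64  -0.81 -56.78] tooly z -6.83 toolz z -3.51
[-1.11988276 -0.60318641 -1.02551418  1.07706008  0.11409362 -1.48450136]
```

```bash
python3 -m handwheel '[[[0.3,-3.5,-1.5,0.3],[0.3,-4,-1.5,0.3],[0.3,-3.7,-1.5,0.3],[0.3,-3.7,-1.5,0.3],[0.3,-3.7,-1.5,0.3],[0.3,-3.7,-1.5,0.3],[0.3,-3.7,-1.5,0.3],[0.3,-3.7,-1.5,0.3],[0.8,-3,-1.5,0.3]]]';python3 -c "
from wr import *
rel(.5268,-.15,.0165,18.2);ax();print(env.get_state()['joint_pos'])"
```

```text
clock: 12.57
tcp_pos: [0.4518, -0.1616, 0.1664]
tcp_rot: [-1.536, 0.983, 1.278]
ft_force: [0.1, -0.3, 0.9]
width: 0.529
t=12.57 tcp=[ 451.8 -161.6  166.4] tilt=9.18 F=[ 0.1 -0.3  0.9] w=4.52 q1=-0.36 q6=-0.65 d_cm=[15.93 -5.36  0.14] zyaw=106.8 turn=-1.4
toolx [  8.91  -2.03 -56.56] tooly z -7.92 toolz z -4.56
[-0.35812078 -0.00514175 -0.59155321  0.82562742  0.02125101 -0.65471181]
```

```bash
python3 -m handwheel '[[[2,-1.5,0,-0.7],[2.5,-1.5,0,-0.7],[2.5,-1.2,0,0],[2.5,-0.8,0,0],[2,0,0,0]]]';python3 -c "
from wr import *
rel(.5268,-.15,.0165,18.2);ax()"
```

```text
clock: 12.98
tcp_pos: [0.541, -0.1466, 0.0645]
tcp_rot: [-1.579, 0.951, 1.281]
ft_force: [-0.7, 0.1, -0.2]
width: 0.53
t=12.98 tcp=[ 541.  -146.6   64.5] tilt=10.56 F=[-0.7  0.1 -0.2] w=4.52 q1=-0.27 q6=-0.61 d_cm=[4.47 2.19 0.6 ] zyaw=108.8 turn=0.6
toolx [ 10.27  -2.2  -56.33] tooly z -8.97 toolz z -5.46
```

```bash
python3 -m handwheel '[[[1.8,1.0,0.3,0.4],[1.5,0.8,0.2,0.2]]]';python3 -c "
from wr import *
rel(.5268,-.15,.0195,18.2);ax()
snap('w9',cp('medium'))"
```

```text
clock: 13.15
tcp_pos: [0.5333, -0.1467, 0.0272]
tcp_rot: [-1.577, 0.951, 1.275]
ft_force: [0.2, 0.0, -0.6]
width: 0.527
t=13.15 tcp=[ 533.3 -146.7   27.2] tilt=10.78 F=[ 0.2  0.  -0.6] w=4.50 q1=-0.28 q6=-0.61 d_cm=[ 0.64  0.84 -0.03] zyaw=108.5 turn=0.3
toolx [ 10.5   -2.14 -56.29] tooly z -9.23 toolz z -5.44
```

View pics/w9.png

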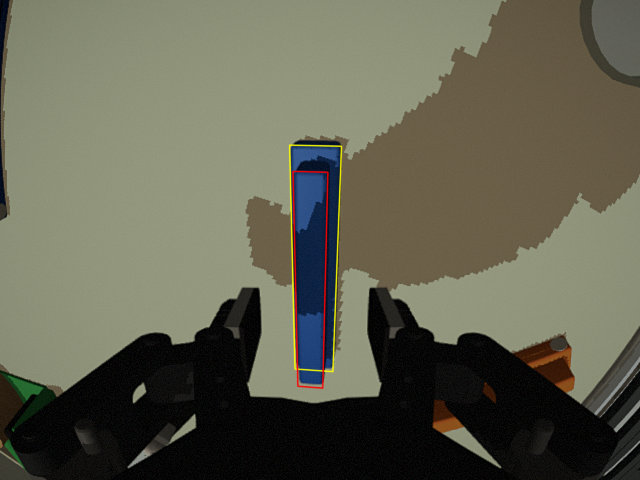

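```bash
python3 -m handwheel '[[[0.6,0.8,0,0.3],[0.1,0,0,0]]]';python3 -c "
from wr import *
rel(.5268,-.15,.0195,18.2)"
```

```text
clock: 13.37
tcp_pos: [0.5241, -0.147, 0.0149]
tcp_rot: [-1.569, 0.954, 1.279]
ft_force: [-0.9, -0.0, -0.7]
width: 0.531
t=13.37 tcp=[ 524.1 -147.    14.9] tilt=10.40 F=[-0.9 -0.  -0.7] w=4.53 q1=-0.28 q6=-0.61 d_cm=[-0.4  -0.23 -0.41] zyaw=108.4 turn=0.2
```

```bash
python3 -m handwheel '[[[-0.4,-0.1,-0.35,0.2]]]';python3 -c "
from wr import *
rel(.5268,-.15,.0195,18.2)";  python3 -m handwheel '[[[-0.1,0,0,0],[0,0,0,0],[0,0,0,0],[0,0,0,0],[0,0,0,0]]]' 0.6;python3 -c "
from wr import *
rel(.5268,-.15,.0195,18.2);ax();snap('w10')"
```

```text
clock: 13.45
tcp_pos: [0.5254, -0.1488, 0.0191]
tcp_rot: [-1.566, 0.955, 1.279]
ft_force: [0.9, 0.3, -0.2]
width: 0.526
t=13.45 tcp=[ 525.4 -148.8   19.1] tilt=10.34 F=[ 0.9  0.3 -0.2] w=4.50 q1=-0.29 q6=-0.61 d_cm=[-0.01 -0.1  -0.16] zyaw=108.3 turn=0.1
clock: 13.87
tcp_pos: [0.5315, -0.1496, 0.0264]
tcp_rot: [-1.574, 0.949, 1.27]
ft_force: [-0.3, -0.3, 0.1]
width: 0.115
t=13.87 tcp=[ 531.5 -149.6   26.4] tilt=10.92 F=[-0.3 -0.3  0.1] w=0.98 q1=-0.29 q6=-0.61 d_cm=[0.59 0.57 0.17] zyaw=108.3 turn=0.1
toolx [ 10.66  -2.06 -56.26] tooly z -9.43 toolz z -5.37
```

View pics/w10.png

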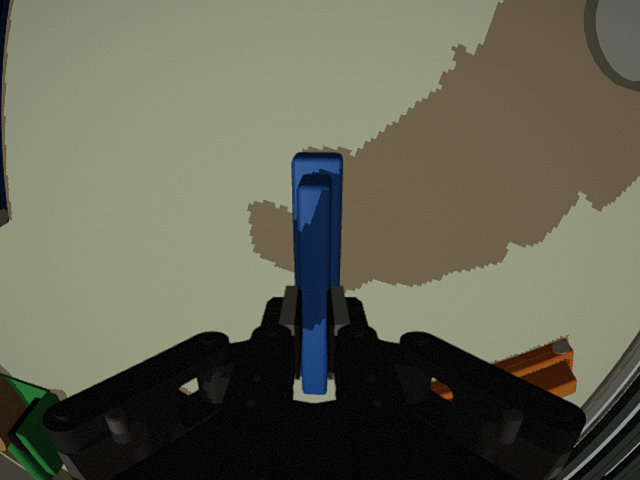

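```bash
python3 -m handwheel '[[[-2,0,0,0],[-3,0,0,0],[-4,0,1,0],[-3,0,3,0]]]';python3 -c "
from wr import *
rel(.5918,.1838,.15,3.67);ax();snap('w11');held('w11',.115,-.002,0,.02)"
```

```text
clock: 14.25
tcp_pos: [0.4938, -0.1091, 0.1382]
tcp_rot: [-1.565, 0.958, 1.276]
ft_force: [2.1, 1.1, 1.3]
width: 0.113
t=14.25 tcp=[ 493.8 -109.1  138.2] tilt=10.36 F=[2.1 1.1 1.3] w=0.97 q1=-0.22 q6=-0.54 d_cm=[ -0.47 -18.7   24.6 ] zyaw=108.1 turn=14.4
toolx [ 10.1   -2.03 -56.36] tooly z -8.94 toolz z -5.13
```

View pics/w11_h.png

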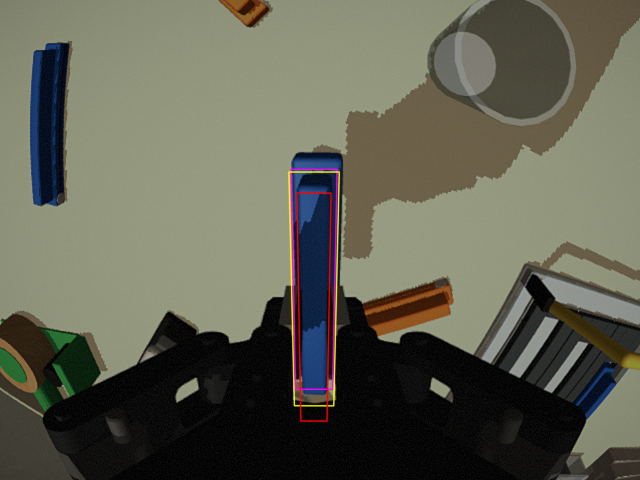

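```bash
cat >> wr.py <<'E'
def heldmask_fit(name,L,s,p0,flat=True,roi=(285,145,350,400)):
    # blue mask of held clip in wrist image; params: world-flat clip centre rel. TCP (dx,dy,dz in m) and yaw deg, pitch deg, roll
    im=cv2.imread(f'pics/{name}_raw.png').astype(int); m=np.zeros((480,640)); x0,y0,x1,y1=roi
    b=(im[...,0]-im[...,2]>10); m[y0:y1,x0:x1]=b[y0:y1,x0:x1]
    vis=np.zeros((480,640),bool); vis[y0:y1,x0:x1]=True
    # ignore where the gripper may hide it (dark pixels that are not blue)
    dark=(im.max(2)<45)&~b; vis&=~dark
    def pts(p):
        R=Ro.from_euler('ZYX',[p[3],p[4],0],degrees=True).as_matrix(); c=s['tcp_pos']+p[:3]
        return [np.array(q)@R.T+c for q in (box(L,.02,0,.014),box(L-.012,.012,.014,.032))]
    def f(p):
        mm=np.zeros((480*3,640*3),np.uint8)
        for q in pts(p): cv2.fillConvexPoly(mm,cv2.convexHull(((wproj(q,s)+.5)*48-8).astype(np.int32)),255,shift=4)
        mm=cv2.resize(mm,(640,480),interpolation=cv2.INTER_AREA)/255.
        return np.abs(mm-m)[vis].sum()
    p0=np.array(p0,float); S=np.vstack([p0]+[p0+d for d in np.diag([.005,.004,.005,4,4])])
    r=minimize(f,p0,method='Nelder-Mead',options=dict(initial_simplex=S,xatol=1e-4,fatol=.1,maxiter=400))
    print('held fit rel(mm)',np.round(r.x[:3]*1000,1),'yaw,pitch',np.round(r.x[3:],1),'cost',round(r.fun),'of',m.sum()); 
    o=im.astype(np.uint8).copy()
    for q in pts(r.x): cv2.polylines(o,[cv2.convexHull(np.round(wproj(q,s)*8).astype(np.int32))],True,(0,255,255),1,cv2.LINE_AA,3)
    cv2.imwrite(f'pics/{name}_f.png',o); return r.x
E
python3 -c "
from wr import *
s=env.get_state()
heldmask_fit('w11',.115,s,[-.003,0,-.022,18.2,0])"
```

```text
held fit rel(mm) [ -1.2  -0.4 -28.2] yaw,pitch [18.4 -0.2] cost 161 of 9140.0
```

View pics/w11_f.png

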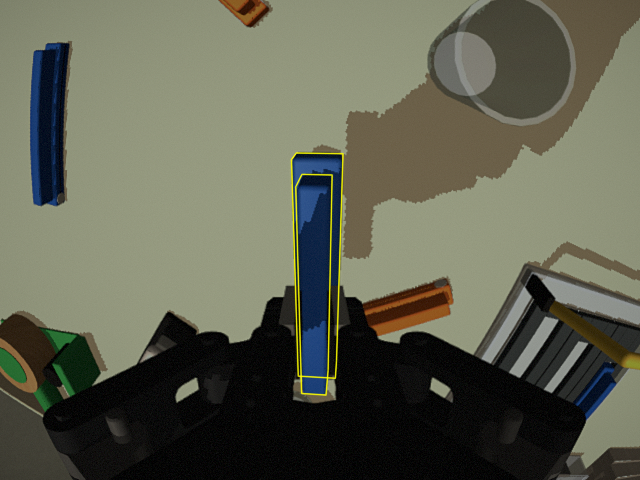

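```bash
python3 -m handwheel '[[[-1.5,-2.5,2.5,1.5],[-1,-2.5,3,1.5],[-0.5,-2.3,3,2],[0,-2.2,3,2],[0,-2,3,2],[0,-2,3,2],[0,-2,3,2],[0,-1,2,1]]]';python3 -c "
from wr import *
rel(.593,.184,.085,3.67);ax()"
```

```text
clock: 14.97
tcp_pos: [0.6008, 0.1601, 0.1909]
tcp_rot: [-1.365, 1.066, 1.092]
ft_force: [1.0, 0.6, 0.3]
width: 0.114
t=14.97 tcp=[600.8 160.1 190.9] tilt=11.07 F=[1.  0.6 0.3] w=0.98 q1=0.31 q6=0.24 d_cm=[10.16  2.59  2.9 ] zyaw=93.2 turn=-0.4
toolx [ 10.84  -1.87 -56.23] tooly z -10.71 toolz z -2.52
```

```bash
python3 -m handwheel '[[[1,0.6,1.4,-0.4],[2,0.7,1,0],[2.2,0.5,0,0],[2,0.4,0,0],[1.5,0.3,0,0]]]';python3 -c "
from wr import *
rel(.593,.184,.06,3.67);ax();s=snap('w12',PO)
heldmask_fit('w12',.115,s,[-.001,0,-.028,3.7,0])"
```

```text
clock: 15.38
tcp_pos: [0.5975, 0.1908, 0.1015]
tcp_rot: [-1.376, 1.046, 1.097]
ft_force: [-0.5, -0.5, -0.7]
width: 0.118
t=15.38 tcp=[597.5 190.8 101.5] tilt=11.64 F=[-0.5 -0.5 -0.7] w=1.01 q1=0.36 q6=0.27 d_cm=[ 3.99  1.31 -0.48] zyaw=94.1 turn=0.4
toolx [ 11.47  -1.42 -56.12] tooly z -11.33 toolz z -2.28
held fit rel(mm) [ -1.8   0.6 -25.7] yaw,pitch [3.7 0.8] cost 505 of 9405.0
```

View pics/w12.png

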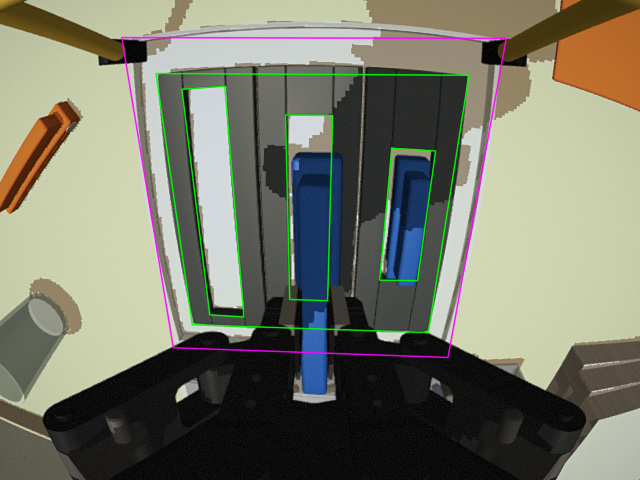

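```bash
python3 -m handwheel '[[[1.5,0.5,-0.6,0.4],[1.5,0.4,-0.1,0],[1.2,0.3,0,0]]]';python3 -c "
from wr import *
rel(.5938,.1835,.04,3.67);ax();s=snap('w13',PO)
heldmask_fit('w13',.115,s,[-.001,0,-.028,3.7,0])"
```

```text
clock: 15.68
tcp_pos: [0.5933, 0.1814, 0.0553]
tcp_rot: [-1.37, 1.051, 1.094]
ft_force: [-0.3, 0.4, -0.1]
width: 0.112
t=15.68 tcp=[593.3 181.4  55.3] tilt=11.49 F=[-0.3  0.4 -0.1] w=0.96 q1=0.35 q6=0.27 d_cm=[1.5  0.23 0.27] zyaw=93.7 turn=0.0
toolx [ 11.32  -1.46 -56.15] tooly z -11.19 toolz z -2.23
held fit rel(mm) [ -1.4   0.5 -26.4] yaw,pitch [3.5 0.1] cost 508 of 9360.0
```

View pics/w13.png

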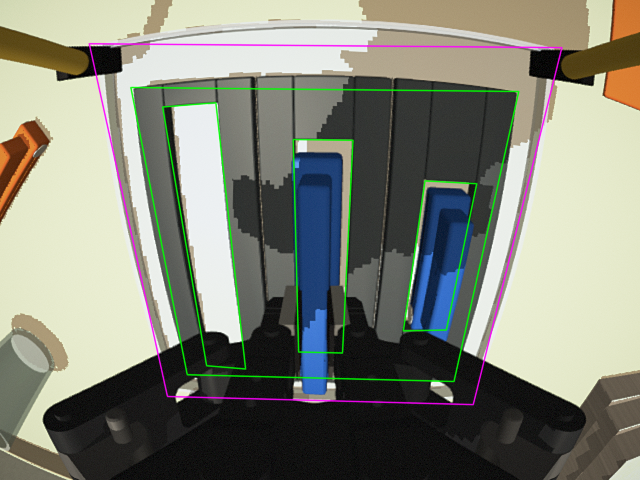

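```bash
python3 -m handwheel '[[[0.8,0.2,0.25,0]]]';python3 -c "
from wr import *
rel(.5938,.1835,.0385,3.67);s=snap('w14',PO)
heldmask_fit('w14',.115,s,[-.001,0,-.028,3.7,0])"
```

```text
clock: 15.82
tcp_pos: [0.5916, 0.1827, 0.0453]
tcp_rot: [-1.369, 1.054, 1.096]
ft_force: [0.7, 1.3, 0.1]
width: 0.116
t=15.82 tcp=[591.6 182.7  45.3] tilt=11.36 F=[0.7 1.3 0.1] w=0.99 q1=0.35 q6=0.27 d_cm=[ 0.7  -0.09  0.09] zyaw=93.7 turn=0.0
held fit rel(mm) [ -0.9   0.5 -27.3] yaw,pitch [ 3.6 -1.4] cost 491 of 9330.0
```

View pics/w14.png

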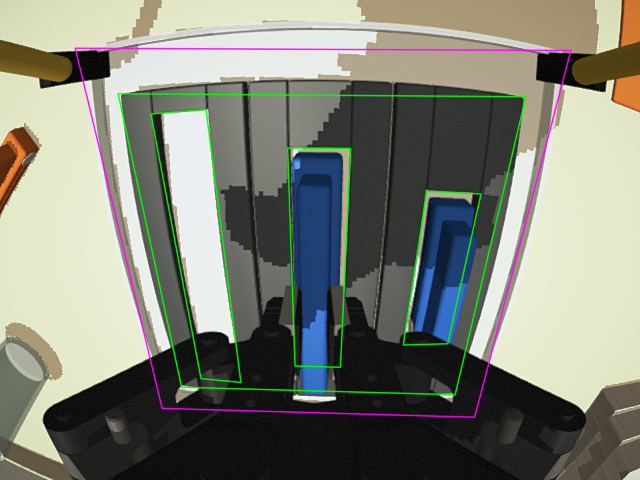

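```bash
python3 -m handwheel '[[[0.5,-0.15,0.1,0],[0.1,0,0,0]]]';python3 -c "
from wr import *
rel(.5938,.1835,.0385,3.67);s=snap('w15',PO)
heldmask_fit('w15',.115,s,[-.001,0,-.028,3.7,0])"
```

```text
clock: 16.03
tcp_pos: [0.5936, 0.1843, 0.0378]
tcp_rot: [-1.369, 1.055, 1.097]
ft_force: [-0.9, -0.2, -0.1]
width: 0.116
t=16.03 tcp=[593.6 184.3  37.8] tilt=11.27 F=[-0.9 -0.2 -0.1] w=0.99 q1=0.35 q6=0.27 d_cm=[-0.06 -0.03 -0.09] zyaw=93.7 turn=0.0
held fit rel(mm) [ -0.8   0.6 -27.5] yaw,pitch [ 3.7 -1.5] cost 533 of 9321.0
```

View pics/w15.png

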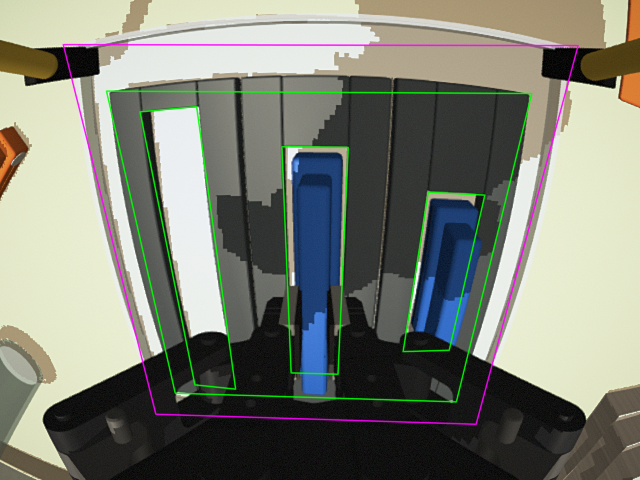

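Bottom is at about the floor and inside the pocket outline; release and lift.

```bash
python3 -m handwheel '[[[0.05,0,0,0],[0,0,0,0],[0,0,0,0]]]' 2.8;  python3 -m handwheel '[[[-2,0,0,0],[-4,0,0,0],[-4,0,0,0]]]';python3 -c "
from wr import *
rel(.5905,.2437,.15,3.67);ax();snap('w16',PO)"
```

```text
clock: 16.33
tcp_pos: [0.5949, 0.1849, 0.039]
tcp_rot: [-1.37, 1.053, 1.096]
ft_force: [0.1, 0.0, -0.8]
width: 0.329
clock: 16.58
tcp_pos: [0.5699, 0.1851, 0.1312]
tcp_rot: [-1.367, 1.067, 1.104]
ft_force: [0.7, -0.3, 0.3]
width: 0.329
t=16.58 tcp=[569.9 185.1 131.2] tilt=10.65 F=[ 0.7 -0.3  0.3] w=2.81 q1=0.37 q6=0.29 d_cm=[-1.66 -2.78  5.63] zyaw=93.7 turn=0.0
toolx [ 10.43  -1.78 -56.31] tooly z -10.29 toolz z -2.49
```

View pics/w16.png

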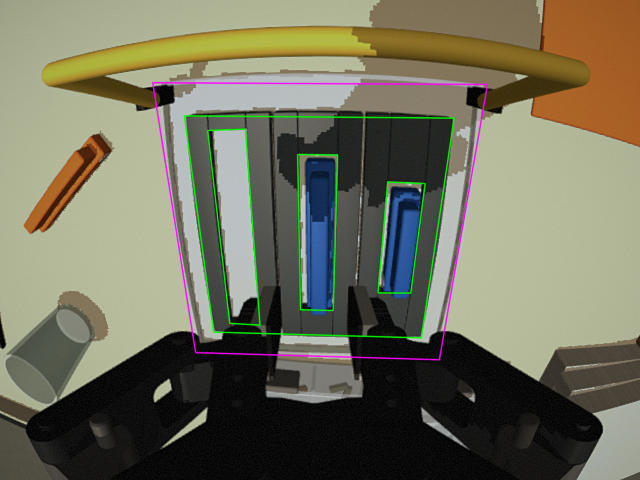

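```bash
python3 -m handwheel '[[[-3,0,-1,0],[-1,0.3,-4,0],[0,0.3,-4,0],[0,0.3,-4,0],[0,0.3,-4,0],[0,0.3,-4,0],[0,0.3,-4,0],[0,0.3,-4,0],[0,0.3,-4,0],[0,0.3,-4,-0.5]]]' 4.5;python3 -c "
from wr import *
rel(.4995,-.3677,.12,5.8);ax()"
```

```text
clock: 17.47
tcp_pos: [0.5722, -0.1871, 0.2039]
tcp_rot: [-1.396, 1.021, 1.097]
ft_force: [0.8, 0.7, -0.1]
width: 0.527
t=17.47 tcp=[ 572.2 -187.1  203.9] tilt=12.69 F=[ 0.8  0.7 -0.1] w=4.50 q1=-0.35 q6=-0.43 d_cm=[  6.96  10.61 -16.98] zyaw=95.1 turn=-0.7
toolx [ 12.54  -1.15 -55.9 ] tooly z -12.37 toolz z -2.32
```

```bash
python3 -m handwheel '[[[0.5,2,-3.5,-0.3],[1,2,-3.5,-0.3],[1,2,-3.5,0],[1.5,2,-3,0],[1.5,1.5,-1.5,0]]]';python3 -c "
from wr import *
rel(.4995,-.3677,.08,5.8);ax();snap('w17',cp('long'))"
```

```text
clock: 17.88
tcp_pos: [0.511, -0.3597, 0.1438]
tcp_rot: [-1.419, 1.014, 1.084]
ft_force: [0.6, 0.8, -0.5]
width: 0.526
t=17.88 tcp=[ 511.  -359.7  143.8] tilt=13.71 F=[ 0.6  0.8 -0.5] w=4.49 q1=-0.68 q6=-0.77 d_cm=[ 5.95  2.67 -0.33] zyaw=95.5 turn=-0.3
toolx [ 13.45  -1.84 -55.66] tooly z -13.19 toolz z -3.21
```

View pics/w17.png

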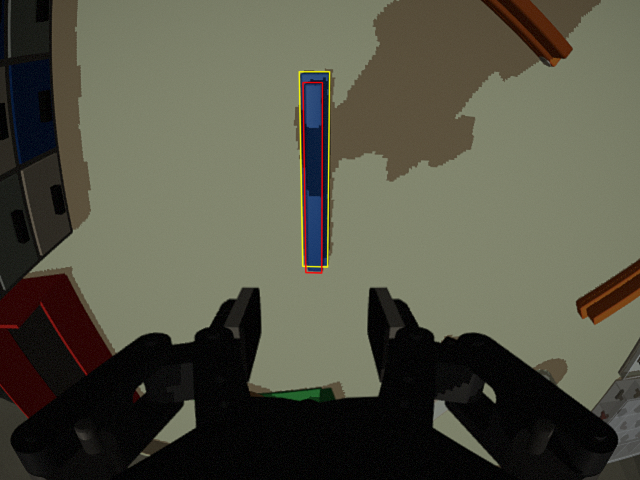

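```bash
python3 -m handwheel '[[[2,0.6,-0.2,-0.3],[2.2,0.8,0,0],[2.2,0.8,0,0],[2,0.8,0,0]]]';python3 -c "
from wr import *
rel(.4995,-.3677,.0195,5.8);ax()"
```

```text
clock: 18.27
tcp_pos: [0.5, -0.3752, 0.0538]
tcp_rot: [-1.423, 1.019, 1.076]
ft_force: [0.9, -0.1, -0.0]
width: 0.528
t=18.27 tcp=[ 500.  -375.2   53.8] tilt=13.93 F=[ 0.9 -0.1 -0. ] w=4.51 q1=-0.71 q6=-0.80 d_cm=[3.29 0.77 0.97] zyaw=95.3 turn=-0.5
toolx [ 13.61  -2.27 -55.61] tooly z -13.31 toolz z -3.62
```

```bash
python3 -m handwheel '[[[1.3,0.3,0.7,-0.3],[0.8,0.3,0.3,0]]]';python3 -c "
from wr import *
rel(.4995,-.3677,.018,5.8);ax()"
```

```text
clock: 18.43
tcp_pos: [0.4965, -0.3663, 0.028]
tcp_rot: [-1.424, 1.019, 1.081]
ft_force: [0.2, 0.9, -0.4]
width: 0.526
t=18.43 tcp=[ 496.5 -366.3   28. ] tilt=13.78 F=[ 0.2  0.9 -0.4] w=4.49 q1=-0.70 q6=-0.79 d_cm=[ 1.05 -0.04 -0.11] zyaw=95.5 turn=-0.3
toolx [ 13.47  -2.21 -55.65] tooly z -13.17 toolz z -3.59
```

```bash
python3 -m handwheel '[[[0.8,-0.1,-0.1,-0.3],[0.1,0,0,0]]]';python3 -c "
from wr import *
rel(.4995,-.3677,.018,5.8);ax();snap('w18',cp('long'))"
```

```text
clock: 18.6
tcp_pos: [0.4988, -0.3662, 0.0176]
tcp_rot: [-1.427, 1.016, 1.087]
ft_force: [0.5, 0.0, 0.5]
width: 0.525
t=18.60 tcp=[ 498.8 -366.2   17.6] tilt=13.65 F=[0.5 0.  0.5] w=4.48 q1=-0.70 q6=-0.80 d_cm=[-0.02 -0.06 -0.16] zyaw=95.9 turn=0.1
toolx [ 13.35  -2.11 -55.68] tooly z -13.04 toolz z -3.56
```

View pics/w18.png

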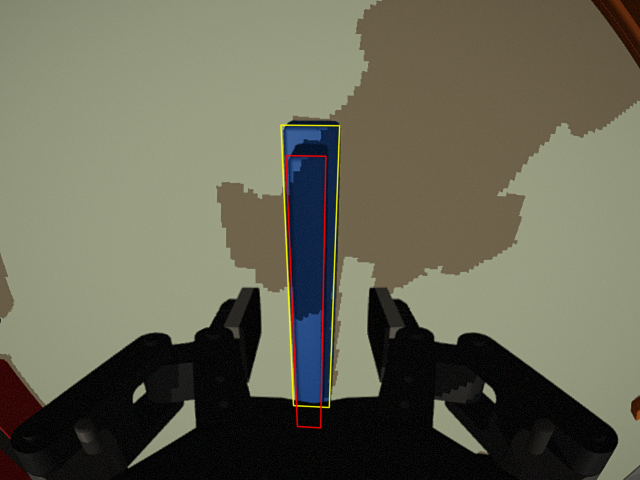

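```bash
python3 -m handwheel '[[[0.05,0.05,-0.1,0],[0.08,0.05,0,0],[0.08,0.05,0,0],[0.08,0.05,0,0],[0,0,0,0]]]' 0.6;python3 -c "
from wr import *
rel(.4995,-.3677,.018,5.8);ax();s=snap('w19')
heldmask_fit('w19',.15,s,[0,-.001,-.02,5.8,0],roi=(270,100,350,410))"
```

```text
clock: 19.07
tcp_pos: [0.501, -0.3697, 0.0195]
tcp_rot: [-1.433, 1.015, 1.082]
ft_force: [0.1, 0.2, -0.3]
width: 0.124
t=19.07 tcp=[ 501.  -369.7   19.5] tilt=14.01 F=[ 0.1  0.2 -0.3] w=1.06 q1=-0.70 q6=-0.80 d_cm=[0.1  0.16 0.22] zyaw=95.9 turn=0.1
toolx [ 13.68  -2.32 -55.59] tooly z -13.34 toolz z -3.82
held fit rel(mm) [  0.9   0.5 -20.3] yaw,pitch [ 6.1 -0.2] cost 229 of 12211.0
```

View pics/w19_f.png

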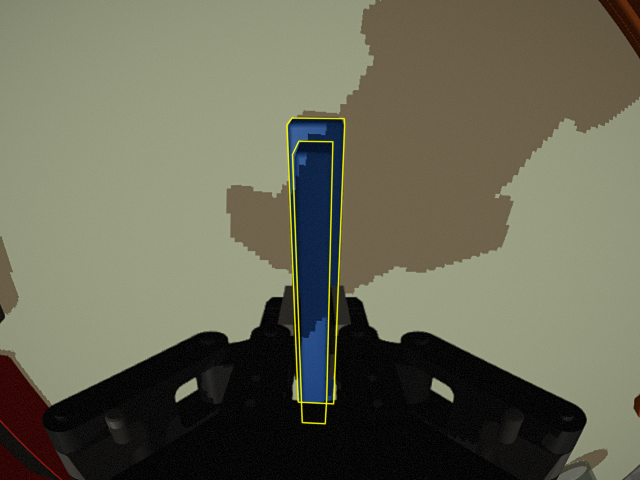

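```bash
python3 -m handwheel '[[[-2,0,0,0],[-4,0,0,0],[-4,-0.5,0.5,0],[-4,-0.7,2.5,0],[-2,-0.8,4,0],[0,-0.9,4,0.2],[0,-0.9,4,0.3],[0,-0.9,4,0.3],[0,-0.9,4,0.3],[0,-0.9,4,0.3]]]';python3 -c "
from wr import *
rel(.5947,.1234,.13,3.67);ax()"
```

```text
clock: 19.95
tcp_pos: [0.5045, -0.0955, 0.1786]
tcp_rot: [-1.412, 1.03, 1.04]
ft_force: [0.9, 0.6, 0.2]
width: 0.123
t=19.95 tcp=[504.5 -95.5 178.6] tilt=14.85 F=[0.9 0.6 0.2] w=1.05 q1=-0.18 q6=-0.25 d_cm=[ 5.84 -9.17 21.59] zyaw=93.5 turn=-0.2
toolx [ 14.39  -2.93 -55.38] tooly z -14.15 toolz z -3.91
```

```bash
python3 -m handwheel '[[[0,-2.3,2.5,0],[0,-2.4,3,0],[0,-2,3,0],[0,-1,3,0],[0.5,-0.5,3,0],[0.5,0,2.5,0],[0.5,0.2,1.5,0]]]';python3 -c "
from wr import *
rel(.5947,.1234,.07,3.67);ax()"
```

```text
clock: 20.53
tcp_pos: [0.5796, 0.1107, 0.1773]
tcp_rot: [-1.418, 1.015, 1.034]
ft_force: [0.0, -1.1, -0.9]
width: 0.121
t=20.53 tcp=[579.6 110.7 177.3] tilt=15.54 F=[ 0.  -1.1 -0.9] w=1.04 q1=0.25 q6=0.16 d_cm=[10.67  1.23  1.87] zyaw=93.7 turn=0.0
toolx [ 15.12  -2.68 -55.2 ] tooly z -14.88 toolz z -3.78
```

```bash
python3 -m handwheel '[[[1.5,-0.2,0.8,0],[2,0.2,0.5,0],[2.2,0.4,0.3,0],[2,0.4,0,0],[1.2,0.3,0,0]]]';python3 -c "
from wr import *
rel(.5947,.1234,.045,3.67);ax();s=snap('w20',PO)
heldmask_fit('w20',.15,s,[.001,.0,-.02,3.7,0],roi=(270,100,350,410))"
```

```text
clock: 20.95
tcp_pos: [0.5958, 0.1301, 0.0892]
tcp_rot: [-1.424, 1.0, 1.034]
ft_force: [-0.5, -0.5, -0.2]
width: 0.122
t=20.95 tcp=[595.8 130.1  89.2] tilt=16.06 F=[-0.5 -0.5 -0.2] w=1.04 q1=0.28 q6=0.18 d_cm=[ 4.24  1.36 -0.39] zyaw=94.2 turn=0.5
toolx [ 15.69  -2.31 -55.06] tooly z -15.44 toolz z -3.58
held fit rel(mm) [ -0.1   0.6 -17.1] yaw,pitch [ 4.5 -0.3] cost 682 of 12624.0
```

View pics/w20.png

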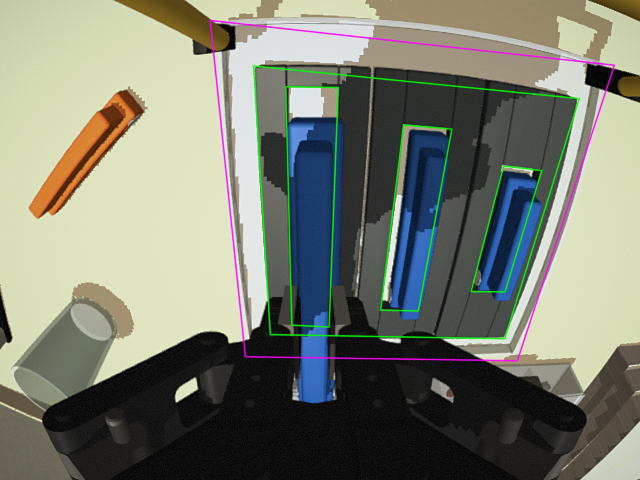

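```bash
python3 -m handwheel '[[[1.5,0.4,-0.6,0.5],[1.5,0.4,-0.1,0],[0.7,0.2,0,0]]]';python3 -c "
from wr import *
rel(.595,.1234,.032,3.67);ax();s=snap('w21',PO)
heldmask_fit('w21',.15,s,[.001,.0,-.02,3.7,0],roi=(270,100,350,410))"
```

```text
clock: 21.25
tcp_pos: [0.5968, 0.1207, 0.05]
tcp_rot: [-1.417, 1.003, 1.029]
ft_force: [-1.4, 0.2, 0.5]
width: 0.118
t=21.25 tcp=[596.8 120.7  50. ] tilt=16.04 F=[-1.4  0.2  0.5] w=1.01 q1=0.26 q6=0.17 d_cm=[1.67 0.63 0.39] zyaw=93.7 turn=0.0
toolx [ 15.66  -2.3  -55.07] tooly z -15.45 toolz z -3.44
held fit rel(mm) [  1.3   0.5 -19.7] yaw,pitch [ 3.9 -1.7] cost 641 of 12411.0
```

View pics/w21.png

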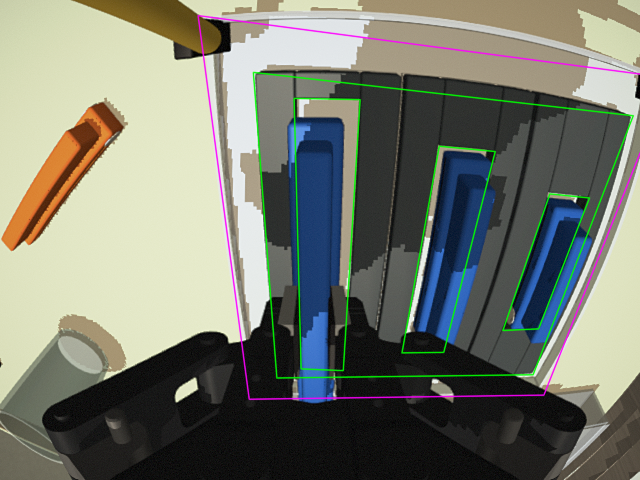

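```bash
python3 -m handwheel '[[[0.7,0.45,0.35,0]]]';python3 -c "
from wr import *
rel(.5943,.1234,.031,3.67);ax();s=snap('w22',PO)
heldmask_fit('w22',.15,s,[.001,.0,-.02,3.7,0],roi=(270,100,350,410))"
```

```text
clock: 21.38
tcp_pos: [0.5951, 0.1234, 0.0424]
tcp_rot: [-1.416, 1.003, 1.027]
ft_force: [1.0, 0.3, -0.4]
width: 0.121
t=21.38 tcp=[595.1 123.4  42.4] tilt=16.12 F=[ 1.   0.3 -0.4] w=1.03 q1=0.26 q6=0.18 d_cm=[1.07 0.39 0.08] zyaw=93.6 turn=-0.0
toolx [ 15.73  -2.31 -55.04] tooly z -15.53 toolz z -3.44
held fit rel(mm) [  0.9   0.5 -18.4] yaw,pitch [ 4.  -1.2] cost 622 of 12456.0
```

View pics/w22.png

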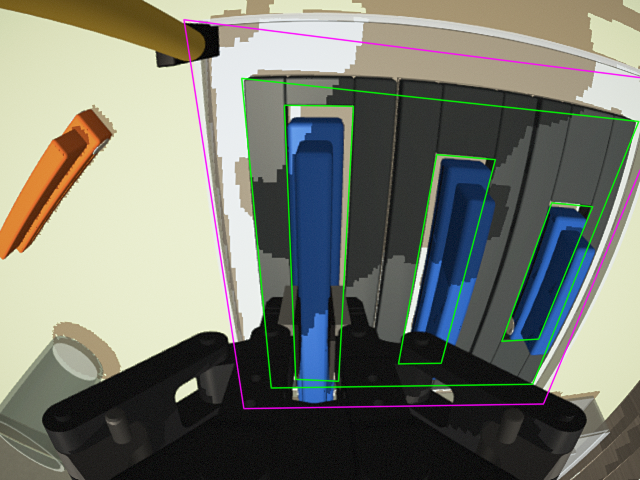

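```bash
python3 -m handwheel '[[[0.75,0.2,0.12,0],[0.25,0.1,0,0]]]';python3 -c "
from wr import *
rel(.5947,.1234,.031,3.67);ax();s=snap('w23',PO)
heldmask_fit('w23',.15,s,[.001,.0,-.02,3.7,0],roi=(270,100,350,410))"
```

```text
clock: 21.6
tcp_pos: [0.5933, 0.1251, 0.0302]
tcp_rot: [-1.416, 1.003, 1.03]
ft_force: [-1.9, 0.1, 4.9]
width: 0.12
t=21.60 tcp=[593.3 125.1  30.2] tilt=16.02 F=[-1.9  0.1  4.9] w=1.02 q1=0.27 q6=0.18 d_cm=[-0.03 -0.14 -0.18] zyaw=93.7 turn=0.1
toolx [ 15.65  -2.27 -55.07] tooly z -15.44 toolz z -3.41
held fit rel(mm) [  0.9   0.5 -20.4] yaw,pitch [ 3.9 -0.7] cost 636 of 12450.0
```

View pics/w23.png

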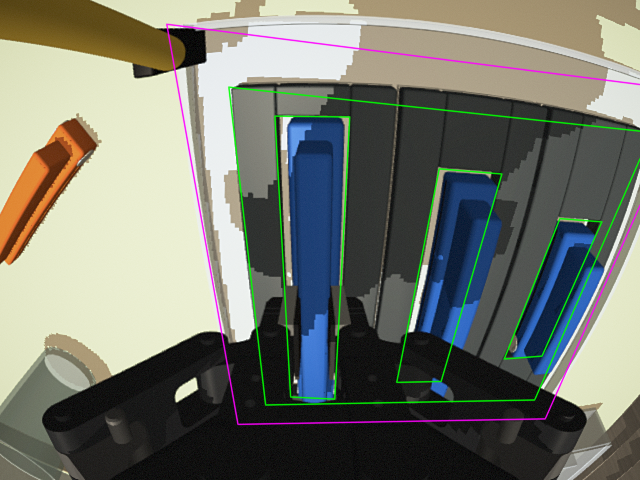

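```bash
python3 -m handwheel '[[[0,-0.1,-0.05,0],[0,0,0,0],[0,0,0,0]]]' 2.8;  python3 -m handwheel '[[[-2,-0.3,0,0],[-4,-1,0,0],[-4,-1,0,0],[-3,0,0,0]]]';python3 -c "
from wr import *
rel(.5947,.1234,.15,3.67);ax();snap('w24',PO)
cv2.imwrite('pics/t24.png',env.read_camera('top')[:,:,::-1]);cv2.imwrite('pics/s24.png',env.read_camera('scene')[:,:,::-1])"
```

```text
clock: 21.9
tcp_pos: [0.5951, 0.1251, 0.0316]
tcp_rot: [-1.417, 1.001, 1.029]
ft_force: [0.4, -0.3, 0.4]
width: 0.331
clock: 22.23
tcp_pos: [0.5762, 0.1302, 0.1591]
tcp_rot: [-1.414, 1.015, 1.038]
ft_force: [0.7, -0.2, 0.7]
width: 0.325
t=22.23 tcp=[576.2 130.2 159.1] tilt=15.32 F=[ 0.7 -0.2  0.7] w=2.78 q1=0.29 q6=0.20 d_cm=[ 1.39 -1.5  -0.74] zyaw=93.7 turn=0.1
toolx [ 14.93  -2.48 -55.26] tooly z -14.71 toolz z -3.57
```

View pics/w24.png

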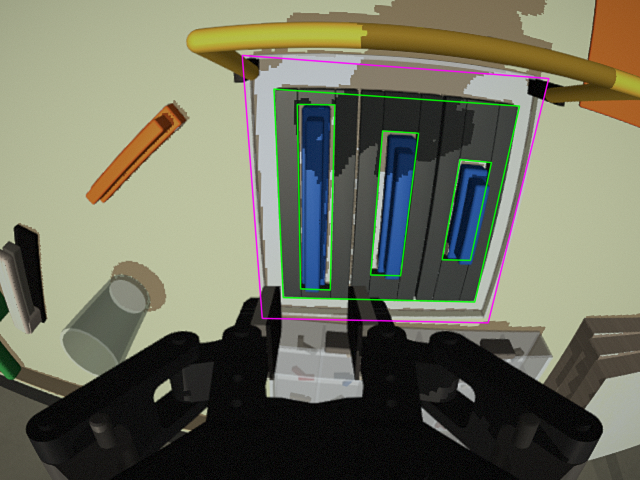

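View pics/s24.png

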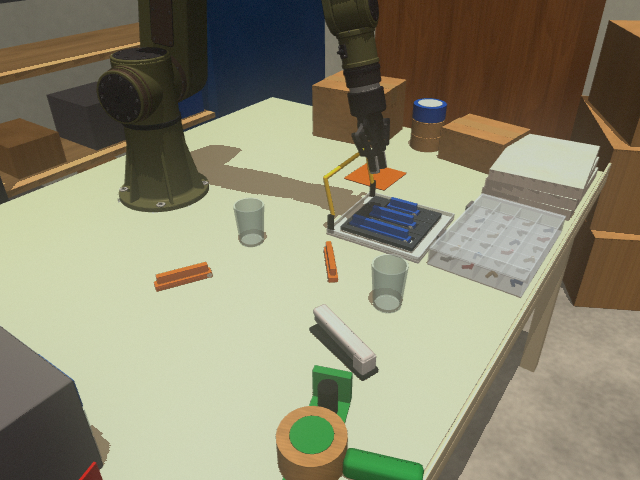

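```bash
python3 - <<'E'
from wr import *
s=cv2.imread('pics/s24.png'); w=cv2.imread('pics/w24_raw.png')
st=env.get_state()
OF=dict(short=.06,medium=0,long=-.06)
for k in OF:
    for pr,im in ((lambda X:proj('scene',X),s),):
        c=place([(0,OF[k],0)],*ORG)[0]
        for (L,W,z) in ((LN[k],.02,.024),(LN[k]-.012,.012,.042)):
            P=rect(L,W,z,(c[0],c[1],ORG[2]))
            cv2.polylines(im,[np.round(pr(P)*16).astype(np.int32)],True,(0,255,255),1,cv2.LINE_AA,4)
a=cv2.imread('pics/s24.png')[190:255,325:460]; b=s[190:255,325:460]
cv2.imwrite('pics/c5.png',np.vstack([cv2.resize(x,None,fx=4.5,fy=4.5,interpolation=cv2.INTER_CUBIC) for x in(a,b)]))
cv2.imwrite('pics/c6.png',cv2.resize(w[50:330,240:560],None,fx=2.1,fy=2.1))
E
```

```text
(no output)
```

View pics/c5.png

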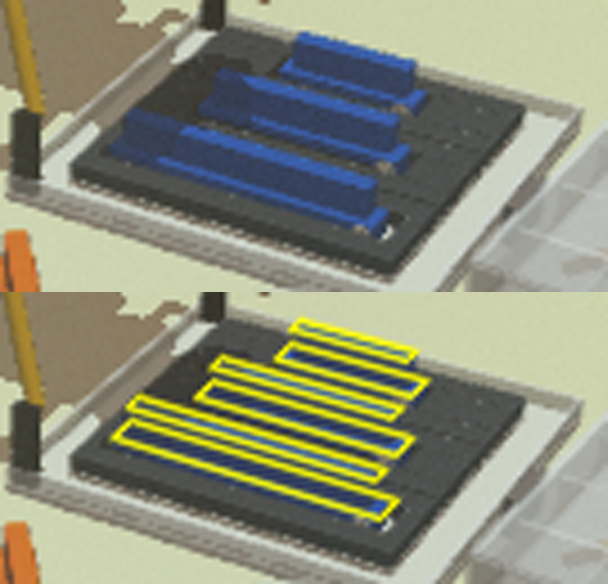

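View pics/c6.png

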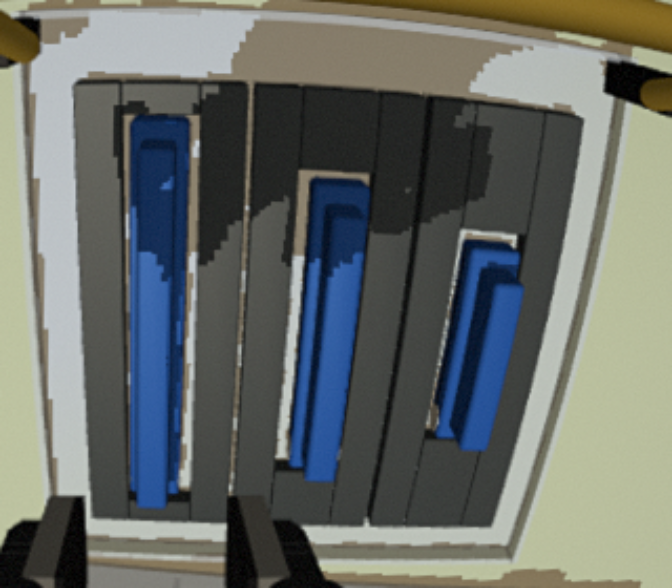

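```bash
python3 -m handwheel '[[[-2,0,1,0],[-2,2.5,1.5,0],[-0.5,3.5,1,0],[0,3.5,0.5,0],[0,3,0,0]]]' 0;python3 -c "
from wr import *
rel(.415,.175,.105);ax()"
```

```text
clock: 22.8
tcp_pos: [0.4431, 0.1635, 0.1659]
tcp_rot: [-1.411, 1.013, 1.031]
ft_force: [0.1, 0.5, -0.1]
width: -0.001
t=22.80 tcp=[443.1 163.5 165.9] tilt=15.61 F=[ 0.1  0.5 -0.1] w=-0.01 q1=0.46 q6=0.38 d_cm=[5.07 4.22 1.68]
toolx [ 15.23  -2.42 -55.18] tooly z -15.03 toolz z -3.45
```

```bash
python3 -m handwheel '[[[-1,3,0.8,0],[-0.3,2,0.4,0]]]';python3 -c "
from wr import *
rel(.41,.175,.105);ax();s=snap('w25');cv2.imwrite('pics/s25.png',env.read_camera('scene')[:,:,::-1][100:280,250:480])"
```

```text
clock: 22.97
tcp_pos: [0.3848, 0.17, 0.16]
tcp_rot: [-1.411, 1.02, 1.034]
ft_force: [0.6, 0.3, 0.7]
width: -0.004
t=22.97 tcp=[384.8 170.  160. ] tilt=15.30 F=[0.6 0.3 0.7] w=-0.04 q1=0.55 q6=0.47 d_cm=[ 5.93 -1.05  0.69]
toolx [ 14.89  -2.61 -55.27] tooly z -14.68 toolz z -3.61
```

View pics/w25.png

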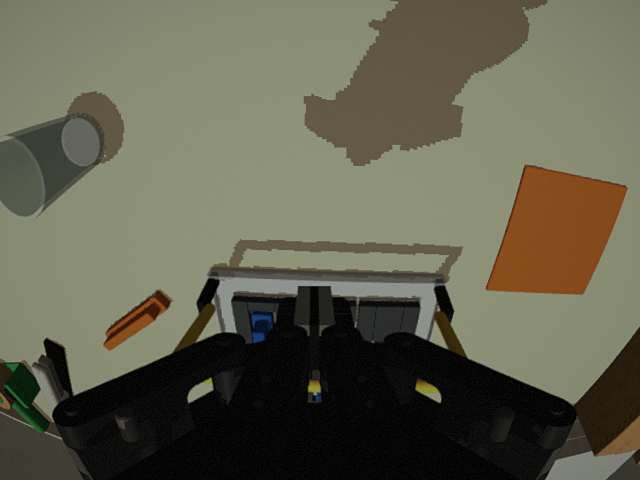

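```bash
python3 -m handwheel '[[[1.5,0.3,0.3,0],[2,0.2,0.2,0],[1.5,0,0,0]]]';python3 -c "
from wr import *
rel(.45,.175,.105);ax()"
```

```text
clock: 23.32
tcp_pos: [0.3938, 0.1736, 0.1094]
tcp_rot: [-1.414, 1.013, 1.035]
ft_force: [0.1, -0.9, -0.1]
width: 0.004
t=23.32 tcp=[393.8 173.6 109.4] tilt=15.49 F=[ 0.1 -0.9 -0.1] w=0.03 q1=0.55 q6=0.46 d_cm=[ 1.9  -5.3  -0.19]
toolx [ 15.1   -2.47 -55.22] tooly z -14.88 toolz z -3.55
```

```bash
python3 -m handwheel '[[[0.5,-1.6,-0.1,0],[0.5,-1.6,-0.1,0],[0.4,-1.5,-0.1,0],[0.4,-1.3,-0.1,0]]]';python3 -c "
from wr import *
rel(.47,.175,.105);ax()";  python3 -m handwheel '[[[0.4,-1.3,-0.1,0],[0.4,-1.3,-0.1,0]]]';python3 -c "
from wr import *
rel(.50,.175,.105);snap('w26');cv2.imwrite('pics/s26.png',cv2.resize(env.read_camera('scene')[:,:,::-1][100:280,280:480],None,fx=3,fy=3))"
```

```text
clock: 23.65
tcp_pos: [0.4554, 0.1705, 0.0994]
tcp_rot: [-1.415, 1.023, 1.042]
ft_force: [-0.0, 0.1, 0.3]
width: 0.003
t=23.65 tcp=[455.4 170.5  99.4] tilt=15.00 F=[-0.   0.1  0.3] w=0.03 q1=0.47 q6=0.37 d_cm=[-0.19 -1.59  0.31]
toolx [ 14.57  -2.76 -55.34] tooly z -14.32 toolz z -3.83
clock: 23.82
tcp_pos: [0.4845, 0.1692, 0.0958]
tcp_rot: [-1.415, 1.027, 1.042]
ft_force: [-0.8, 0.5, 1.4]
width: -0.001
t=23.82 tcp=[484.5 169.2  95.8] tilt=14.87 F=[-0.8  0.5  1.4] w=-0.00 q1=0.43 q6=0.34 d_cm=[-0.53 -1.77  0.42]
```

View pics/s26.png

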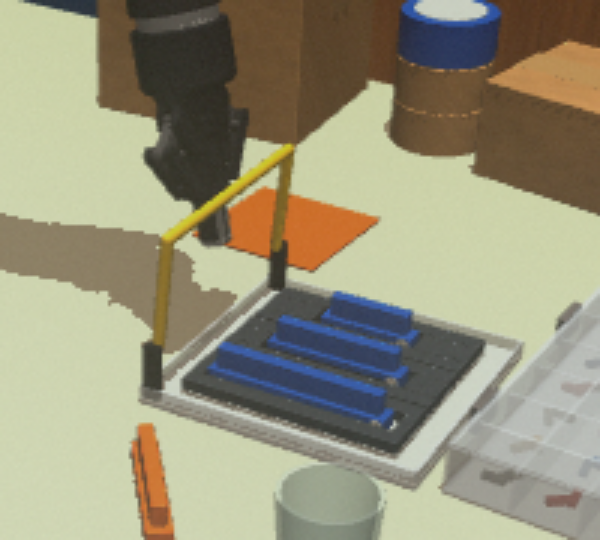

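```bash
python3 -m handwheel '[[[0.1,-1.4,0.1,0],[0.1,-1.4,0.1,0],[0.1,-1.3,0.1,0]]]';python3 -c "
from wr import *
rel(.55,.175,.115);cv2.imwrite('pics/s27.png',cv2.resize(env.read_camera('scene')[:,:,::-1][100:280,280:480],None,fx=3,fy=3))"
```

```text
clock: 24.17
tcp_pos: [0.5213, 0.1728, 0.0983]
tcp_rot: [-1.413, 1.036, 1.047]
ft_force: [-1.7, 0.3, -1.8]
width: -0.004
t=24.17 tcp=[521.3 172.8  98.3] tilt=14.40 F=[-1.7  0.3 -1.8] w=-0.03 q1=0.41 q6=0.32 d_cm=[-0.93 -3.19 -0.08]
```

View pics/s27.png

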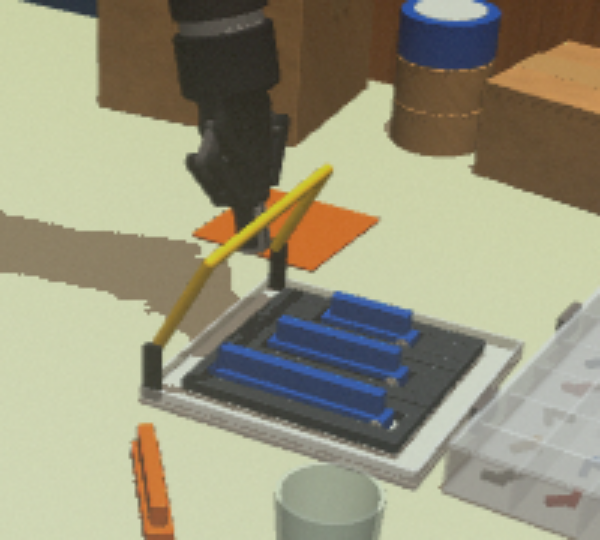

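```bash
python3 -m handwheel '[[[0.2,-1.3,0,0],[0.2,-1.2,0,0]]]';python3 -c "
from wr import *
rel(.55,.175,.14);cv2.imwrite('pics/s28.png',cv2.resize(env.read_camera('scene')[:,:,::-1][100:280,280:480],None,fx=3,fy=3))"
```

```text
clock: 24.38
tcp_pos: [0.5388, 0.1736, 0.0941]
tcp_rot: [-1.407, 1.048, 1.062]
ft_force: [-13.8, 3.9, -14.1]
width: -0.001
t=24.38 tcp=[538.8 173.6  94.1] tilt=13.43 F=[-13.8   3.9 -14.1] w=-0.01 q1=0.39 q6=0.30 d_cm=[-4.22 -2.12 -0.26]
```

View pics/s28.png

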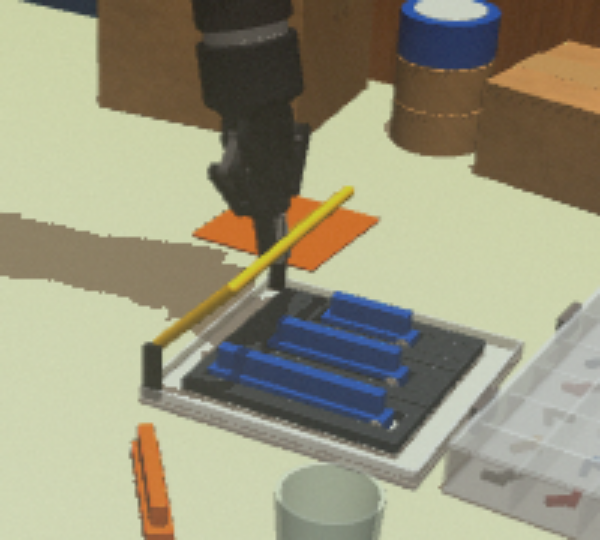

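```bash
python3 -m handwheel '[[[-0.3,1.2,0,0],[-2,1,0,0],[-2.5,0,0,0],[-1.5,0,0,0]]]';python3 -c "
from wr import *
rel(.55,.175,.145);ax()"
```

```text
clock: 24.77
tcp_pos: [0.4941, 0.1717, 0.141]
tcp_rot: [-1.404, 1.068, 1.075]
ft_force: [-0.2, 0.4, 1.8]
width: -0.001
t=24.77 tcp=[494.1 171.7 141. ] tilt=12.42 F=[-0.2  0.4  1.8] w=-0.01 q1=0.42 q6=0.34 d_cm=[ 0.75 -5.56 -0.08]
toolx [ 11.82  -3.48 -55.95] tooly z -11.53 toolz z -4.35
```

```bash
python3 -m handwheel '[[[0.1,-1.8,0,0],[0.3,-1.8,0,0],[0.4,-1.6,0,0]]]';python3 -c "
from wr import *
rel(.553,.175,.13);ax();cv2.imwrite('pics/s29.png',cv2.resize(env.read_camera('scene')[:,:,::-1][100:280,280:480],None,fx=3,fy=3))"
```

```text
clock: 25.02
tcp_pos: [0.5433, 0.1756, 0.1462]
tcp_rot: [-1.406, 1.066, 1.077]
ft_force: [0.1, 0.6, 0.2]
width: -0.003
t=25.02 tcp=[543.3 175.6 146.2] tilt=12.43 F=[0.1 0.6 0.2] w=-0.02 q1=0.39 q6=0.30 d_cm=[ 1.78 -0.62 -0.01]
toolx [ 11.85  -3.42 -55.95] tooly z -11.55 toolz z -4.32
```

View pics/s29.png

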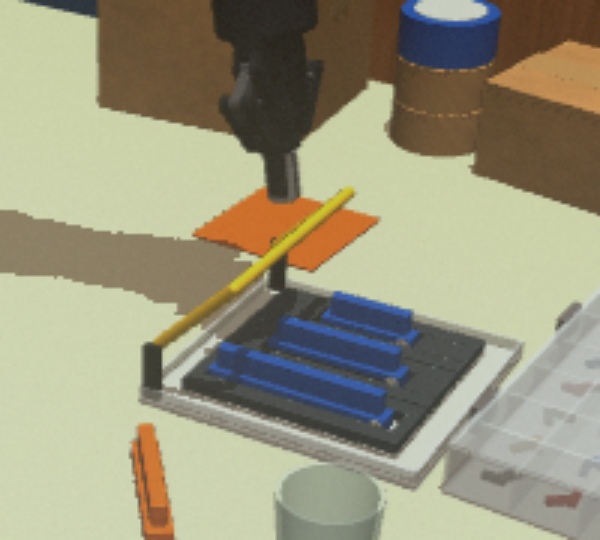

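```bash
cat > bar.py <<'E'
from wr import *
def bar(a): return place([(-.105+.09*np.cos(a),y,.05+.09*np.sin(a)) for y in(-.093,.093)],*ORG)
def barang(e0,e1,n='scene'):
    for f in [lambda a: np.abs(proj(n,bar(a))-np.array([e0,e1])).sum()]:
        A=np.linspace(-.1,2,400); c=[f(a) for a in A]; i=np.argmin(c); a=A[i]; print('bar angle',round(a,3),'px err',round(c[i],1),'mid',np.round(bar(a).mean(0),4))
E
python3 -c "
from bar import *
barang((357.7,196.7),(397.3,163.3))"
```

```text
bar angle 0.747 px err 6.1 mid [0.5529 0.1813 0.1112]
```

```bash
python3 -m handwheel '[[[1.0,-0.8,0,0],[1.2,-0.4,0,0]]]';python3 -c "
from wr import *
rel(.560,.176,.105);ax()"
```

```text
clock: 25.23
tcp_pos: [0.5639, 0.1761, 0.1285]
tcp_rot: [-1.406, 1.061, 1.072]
ft_force: [0.1, 0.3, -0.0]
width: 0.002
t=25.23 tcp=[563.9 176.1 128.5] tilt=12.73 F=[ 0.1  0.3 -0. ] w=0.02 q1=0.38 q6=0.29 d_cm=[2.21 0.87 0.19]
toolx [ 12.18  -3.34 -55.89] tooly z -11.89 toolz z -4.25
```

```bash
python3 -m handwheel '[[[1.0,0.7,0.1,0],[1.0,0.3,0,0]]]';python3 -c "
from wr import *
rel(.568,.176,.09);ax()"
```

```text
clock: 25.4
tcp_pos: [0.5689, 0.1766, 0.1113]
tcp_rot: [-1.411, 1.047, 1.054]
ft_force: [16.3, 1.0, 14.7]
width: -0.001
t=25.40 tcp=[568.9 176.6 111.3] tilt=13.85 F=[16.3  1.  14.7] w=-0.01 q1=0.38 q6=0.29 d_cm=[2.05 0.58 0.11]
toolx [ 13.32  -3.25 -55.63] tooly z -13.05 toolz z -4.21
```

```bash
python3 -m handwheel '[[[-1.3,0,0,0],[-0.6,1,0,0],[0,0.8,0,0]]]';python3 -c "
from wr import *
rel(.553,.176,.12);ax();cv2.imwrite('pics/s30.png',cv2.resize(env.read_camera('scene')[:,:,::-1][100:280,280:480],None,fx=3,fy=3))"
```

```text
clock: 25.65
tcp_pos: [0.5485, 0.1762, 0.125]
tcp_rot: [-1.411, 1.044, 1.05]
ft_force: [-0.6, -0.5, 0.0]
width: -0.003
t=25.65 tcp=[548.5 176.2 125. ] tilt=14.08 F=[-0.6 -0.5  0. ] w=-0.02 q1=0.39 q6=0.31 d_cm=[ 0.59 -0.32 -0.02]
toolx [ 13.56  -3.24 -55.57] tooly z -13.3 toolz z -4.18
```

View pics/s30.png

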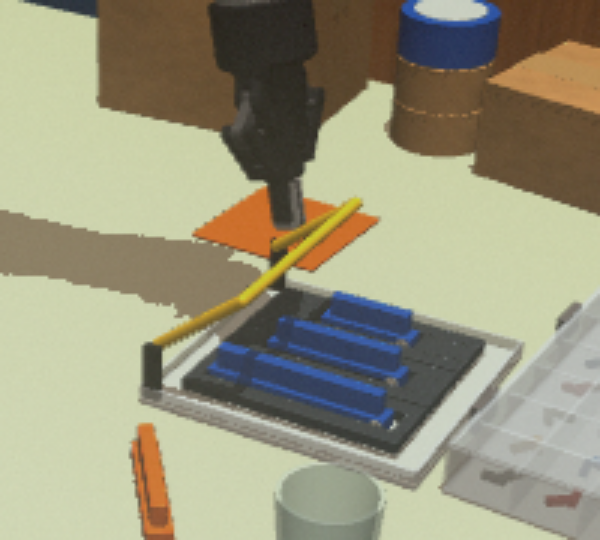

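```bash
python3 -c "
from bar import *
barang((360.7,200),(400,167.3))"; python3 -m handwheel '[[[0.5,-0.7,0,0]]]';python3 -c "
from wr import *
rel(.563,.176,.10);ax()"
```

```text
bar angle 0.647 px err 5.0 mid [0.5587 0.1817 0.1043]
clock: 25.78
tcp_pos: [0.5517, 0.1757, 0.1199]
tcp_rot: [-1.411, 1.047, 1.054]
ft_force: [0.1, 0.1, 0.1]
width: 0.004
t=25.78 tcp=[551.7 175.7 119.9] tilt=13.84 F=[0.1 0.1 0.1] w=0.03 q1=0.39 q6=0.30 d_cm=[ 2.19 -0.65  0.1 ]
toolx [ 13.31  -3.28 -55.63] tooly z -13.03 toolz z -4.24
```

```bash
python3 -m handwheel '[[[1.0,-0.5,0,0],[1.0,-0.1,0,0]]]';python3 -c "
from wr import *
rel(.568,.176,.09);ax()"
```

```text
clock: 25.95
tcp_pos: [0.5628, 0.1753, 0.1011]
tcp_rot: [-1.412, 1.046, 1.054]
ft_force: [-0.6, 0.3, -0.2]
width: -0.004
t=25.95 tcp=[562.8 175.3 101.1] tilt=13.89 F=[-0.6  0.3 -0.2] w=-0.03 q1=0.38 q6=0.29 d_cm=[ 1.19 -0.26  0.12]
toolx [ 13.36  -3.25 -55.62] tooly z -13.09 toolz z -4.22
```

```bash
python3 -m handwheel '[[[1.0,0,0,0],[1.0,0.1,0,0]]]';python3 -c "
from wr import *
rel(.575,.176,.07);ax();cv2.imwrite('pics/s31.png',cv2.resize(env.read_camera('scene')[:,:,::-1][100:280,280:480],None,fx=3,fy=3))"
```

```text
clock: 26.12
tcp_pos: [0.5674, 0.1739, 0.0785]
tcp_rot: [-1.412, 1.046, 1.054]
ft_force: [0.2, 0.7, -0.2]
width: 0.001
t=26.12 tcp=[567.4 173.9  78.5] tilt=13.86 F=[ 0.2  0.7 -0.2] w=0.00 q1=0.37 q6=0.29 d_cm=[ 0.99 -0.56  0.22]
toolx [ 13.33  -3.26 -55.63] tooly z -13.06 toolz z -4.22
```

View pics/s31.png

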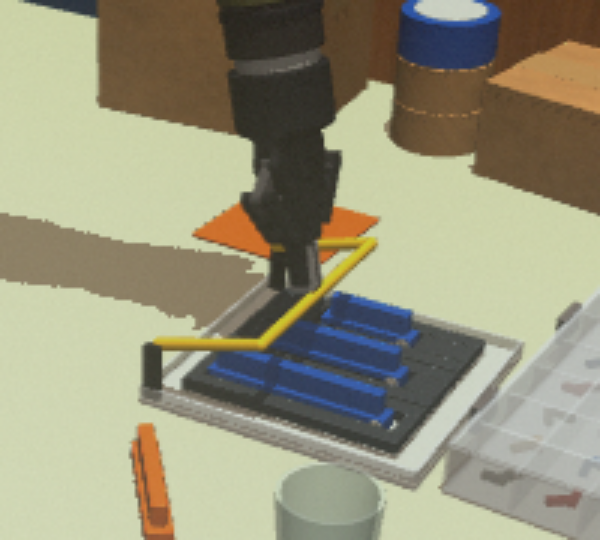

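```bash
python3 -c "
from bar import *
barang((367.3,214.3),(404.3,181))"; python3 -m handwheel '[[[0.7,-0.4,0.1,0],[0.7,-0.1,0,0]]]';python3 -c "
from wr import *
rel(.577,.176,.055);ax()"
```

```text
bar angle 0.258 px err 2.9 mid [0.5739 0.1827 0.073 ]
clock: 26.33
tcp_pos: [0.5734, 0.1732, 0.0606]
tcp_rot: [-1.411, 1.053, 1.058]
ft_force: [0.5, -0.1, 0.5]
width: 0.005
t=26.33 tcp=[573.4 173.2  60.6] tilt=13.54 F=[ 0.5 -0.1  0.5] w=0.04 q1=0.37 q6=0.28 d_cm=[ 0.61 -0.25  0.3 ]
toolx [ 12.98  -3.39 -55.7 ] tooly z -12.69 toolz z -4.33
```

```bash
python3 -m handwheel '[[[0.5,-0.2,0,0],[0.3,0,0,0]]]';python3 -c "
from wr import *
rel(.577,.176,.055);ax();cv2.imwrite('pics/s32.png',cv2.resize(env.read_camera('scene')[:,:,::-1][100:280,280:480],None,fx=3,fy=3))"
```

```text
clock: 26.5
tcp_pos: [0.5767, 0.1729, 0.053]
tcp_rot: [-1.41, 1.054, 1.061]
ft_force: [-32.4, -1.1, 66.4]
width: -0.002
t=26.50 tcp=[576.7 172.9  53. ] tilt=13.40 F=[-32.4  -1.1  66.4] w=-0.01 q1=0.37 q6=0.28 d_cm=[-0.21 -0.1   0.3 ]
toolx [ 12.83  -3.4  -55.74] tooly z -12.55 toolz z -4.33
```

View pics/s32.png

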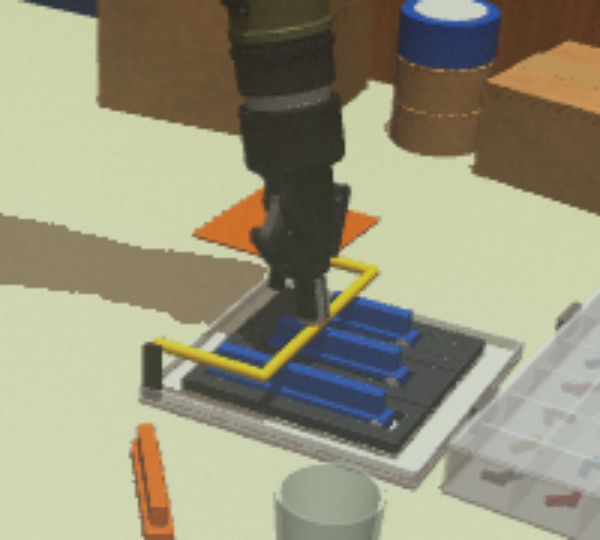

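```bash
python3 -m handwheel '[[[-1.5,0,0,0],[-3,0,0,0],[-4,0,0,0],[-3,0,0,0],[-1,0,0,0]]]';python3 -c "
from wr import *
from bar import bar
rel(.577,.176,.055);s=snap('w33',PO+[(bar(0),(0,0,255))])
im=env.read_camera('scene')[:,:,::-1].copy();cv2.imwrite('pics/s33r.png',im);cv2.imwrite('pics/s33.png',cv2.resize(im[100:280,280:480],None,fx=4,fy=4,interpolation=cv2.INTER_CUBIC)[:590])
cv2.imwrite('pics/t33.png',env.read_camera('top')[:,:,::-1])"
```

```text
clock: 26.97
tcp_pos: [0.5466, 0.1795, 0.1767]
tcp_rot: [-1.409, 1.06, 1.064]
ft_force: [1.7, 0.3, 0.3]
width: -0.003
t=26.97 tcp=[546.6 179.5 176.7] tilt=13.12 F=[1.7 0.3 0.3] w=-0.02 q1=0.40 q6=0.31 d_cm=[12.53 -0.33  0.4 ]
```

View pics/s33.png

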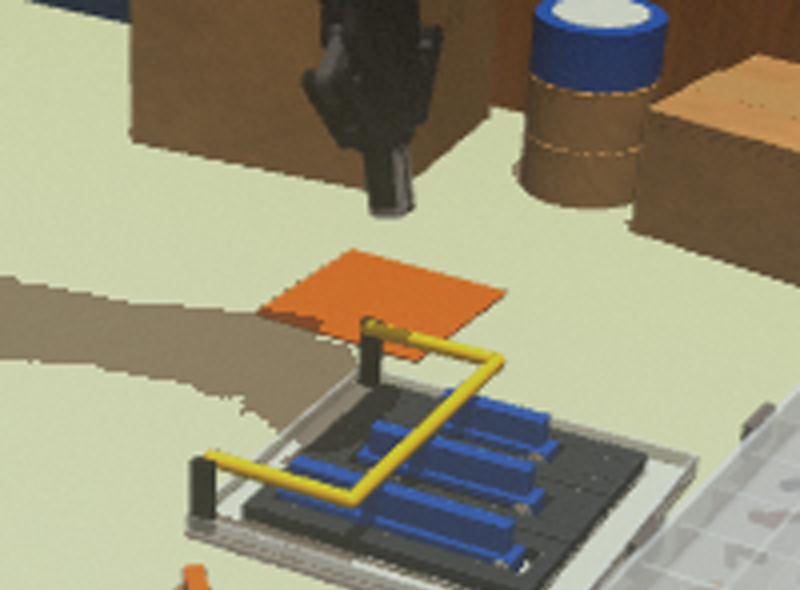

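View pics/w33.png

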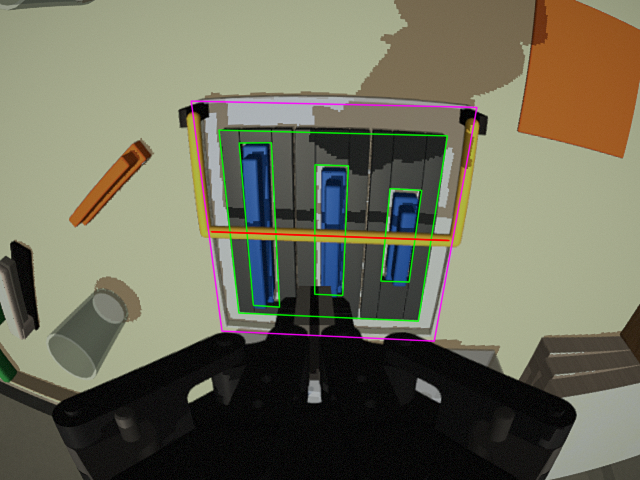

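View pics/t33.png

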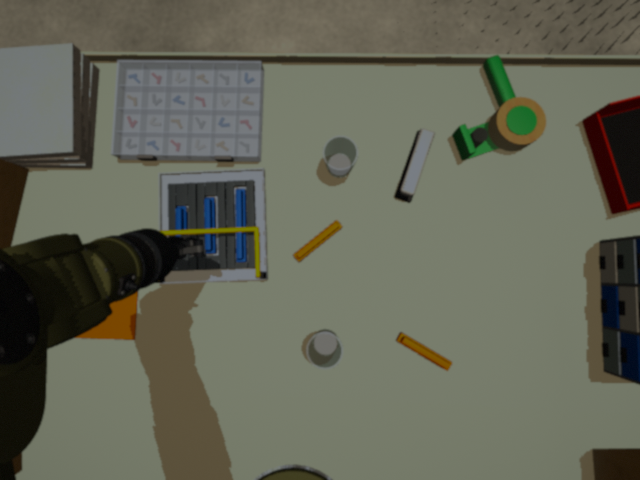

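```bash
python3 -c "
from bar import *
barang((368.5,224),(404.5,189.5))
a=cv2.imread('pics/t0.png') if 0 else cv2.imread('pics/top0.png').astype(int); b=cv2.imread('pics/t33.png').astype(int)
d=np.abs(a-b).max(2)
print('stapler/jar_a/jar_b change',d[125:205,392:436].mean(),d[135:180,320:360].mean(),d[325:370,302:345].mean(),d[300:325,520:590].mean())
print(env.finish_job())"
```

```text
bar angle 0.032 px err 2.9 mid [0.5768 0.1828 0.0528]
stapler/jar_a/jar_b change 5.759090909090909 5.361666666666666 5.442894056847545 6.1971428571428575
the job is handed in; nothing more can be done
None
```

I placed the short, medium and long clips, jaws down, in their matching pockets, then swung the open yellow bar down over them. I handed the job in at about 27 s of the 67 s allowed; `finish_job` gave no verdict.

**Final pictures:**
- **Clips:** before the flip, each clip lined up with the outline expected for one resting on its pocket floor. After the flip, all three were still in their pockets.
- **Bar:** the wrist view put the crossbar on the line for fully down. The scene camera read 0.03 rad (2.9 px misfit), so the two differ slightly.
- **Stapler and jars:** the top view around them differed from the start only by the picture's usual noise. I did not touch the orange look-alikes.
- **Robot:** at hand-in the gripper was about 12 cm above the bar and touching nothing.

**Less clean points:**
- **Gripper lean:** the gripper drifted to about 16° off vertical during the job. The clips still went in flat, because each was gripped while lying flat on the table.
- **Medium clip:** it was held by only a few millimetres of its rib, but did not slip.
- **Bar flip:** it took several pushes, and the fingertips touched it with 15–20 N on two of them. The last push against the end stop briefly reached about 74 N at the wrist (limit 120 N). That contact was with the fingertips, so I don't think the 40 N limit on the arm and gripper body applies.

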